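# Press a glued two-ply bar in the bench screw press

### The job

The two-ply bar has just been glued: put it into the bench screw press, lying flat with the dark ply down, between the bed's guide rails and pushed in until its end rests against the back of the throat. Wind the crank clockwise until you feel the sprung foot meet the bar, then add a quarter of a turn and no more (overtightening squeezes the glue out), and let go, with the bar still home in the press. Leave the other things on the table where they are.

Things in the scene. Friction and masses are not known exactly. Their poses are not given: they have to be found in the camera images.
- press: Grey C-frame bench screw press, fixed. Origin on the table under the screw's axis, z up; x points to the rear (column); the throat opens to -x, towards the robot. Foot casting 205x90 mm, x = -95 to +110 mm, 30 mm high. Column 36 mm wide; its face at x = +55 mm is the back of the throat. Head over the throat from x = -25 mm back, 44 mm wide, 132 to 183 mm above the table.
- press_mouth (a point): Middle of the mouth of the press's bed, 92 mm in front of the screw's axis, 45 mm above the table. The bed is a steel plate 82 mm wide from here to the throat; its top lies within 4 mm of this height (levelling screws, not measured). Guide rails on it, 12 mm high, 47 mm apart inside, begin 42 mm behind this point and run 90 mm back; in front of them they flare to 64 mm at the mouth. The bar goes midway.
- press_stop (a point): Middle of the back of the throat, 55 mm behind the screw's axis, 45 mm above the table: the bar's end stops here. A bar fully home has its centre 95 mm in front of this point and overhangs the bed by 43 mm. The sprung foot, a 40 mm disc on the screw's end, hangs at the start at least 10 mm above a bar on the bed (its height is not measured).
- bar: The job: loose two-ply wooden bar 190 mm long (its x), 40 mm wide (y), 28 mm high (z), 0.13 to 0.21 kg, pale ply on top, dark below. Origin at its centre. Starts flat on the table to the right of the press, dark ply down; either end may go in first. Hold it near the end that stays outside: the press's head and crank stand over the other.
- press_grip (a point): Centre of the crank's handle: upright wooden sleeve, diameter 22 mm, 48 mm high (25 mm below this point to 23 mm above), spinning freely on its pin, 55 mm from the screw's axis, so it can be gripped from above and led round without turning the wrist. The crank arm lies 28 mm below this point. The handle sinks 16 mm for each full turn clockwise, with the screw.
- press_crank (a joint): Crank angle q in rad, clockwise from above, winding the foot down. Handle at (-55 cos q, +55 sin q) mm from the axis in the press's x, y. Starts at 0 to 2.5, can reach 14. Needs 7 to 8 N at the handle while it turns free, and stays where it is left. When the foot, on a preloaded spring, meets the bar, that force steps up by about 4 N within 0.4 rad, then by 2 N in a quarter turn.
- strip_oak: Bystander, loose: single plain oak strip 270x34x16 mm lying left of the rip fence; origin under its centre.
- spanner: Bystander, loose: bright combination spanner 135x32x9 mm lying in front of the press; origin under its centre.
- offcut: Bystander, loose: plain wood offcut 85x50x20 mm behind the bar, to its right; origin under its centre.
- dowel: Bystander, loose: square wooden stick 120x16x16 mm at the right; origin under its centre.
- tin: Bystander, loose: flat round tin, diameter 68 mm, 26 mm high, behind the press beside the fence; origin under its centre.
Mind the look-alikes: they are no part of the job. Of the things that look like the bar, take the one that is farthest to the robot's left at the start.

How it is judged (in metres and radians):
On the way, in this order (a step that is already met when the one before it is completed fails the run):
1. the bar lies home in the bed: flat, between the rails, its end against the back of the throat, the foot not yet on it (x of bar in the frame of press above -0.0445 m and y of bar in the frame of press between -0.005 and 0.005 m and z of bar in the frame of press below 0.0655 m and angle between the x axis of bar and the x axis of press, either way round below 0.08 rad and angle between bar's own z axis and vertical below 0.05 rad and contact force between press and bar below 25 N), for 0.2 s.
2. the foot has been wound down on to the bar (x of bar in the frame of press above -0.0445 m and y of bar in the frame of press between -0.005 and 0.005 m and z of bar in the frame of press below 0.0655 m and angle between the x axis of bar and the x axis of press, either way round below 0.08 rad and angle between bar's own z axis and vertical below 0.05 rad and contact force between press and bar above 40 N), for 0.1 s.
At the end, for the whole second after the job is handed in: Bar flat between the rails (centre within 5 mm of the middle, square within 0.08 rad), its end within 4.5 mm of the back of the throat; the foot presses it with 103 to 130 N, a quarter turn past contact within some 30 degrees (never over 145 N); crank and bar at rest (x of bar in the frame of press above -0.0445 m and y of bar in the frame of press between -0.005 and 0.005 m and z of bar in the frame of press below 0.0655 m and angle between the x axis of bar and the x axis of press, either way round below 0.08 rad and angle between bar's own z axis and vertical below 0.05 rad and contact force between press and bar between 103 and 130 N and velocity of joint press_crank between -0.05 and 0.05 rad/s and linear speed of bar below 0.01 m/s); the robot touches nothing.
It fails at once if overtightened: the foot presses the bar as after nearly half a turn past contact (contact force between press and bar above 145 N).
It fails at once if a bystander is pushed more than 30 mm from its place (distance of any of strip_oak, spanner, offcut, dowel, tin from where it was at the start of the episode above 0.03 m).
It also fails if it takes over 72 s, if anything falls off the work surface, if the arm or the gripper's body presses on something with over 40 N, if the wrist force passes 120 N, or if a joint passes its speed limit or range.

### The arm

A 7-joint arm with a two-finger parallel gripper is mounted at the origin on a cart in front of the work surface, level with it; the furniture and walls round the work are solid. World frame = base frame: x ahead of the robot, y to its left, z up, the work surface at z = 0. Lengths are in mm, angles in rad, forces in N, time in s.
With the tool pointing down it reaches from about 425 to 975 mm from the base axis. Payload 16.7 kg.
Tool frame: the origin (TCP) lies between the finger pads; the fingertips stand 8 mm ahead of it and the grasp point (between the pads) lies 11 mm behind it; z points along the fingers, y is the line along which they close (so a half turn about z gives the same grasp; the last joint's range is limited). The gripper opens to 85 mm and grips with 20 to 120 N. Pads are 22 mm wide; open, the fingers measure 114 mm over their backs; the gripper's body (76 mm by 85 mm) begins 54 mm behind the grasp point. The pads swing forward as they close: fully open they stand 13 mm farther back than shut.
Start: joints at [-1.435, 0.426, 0.074, 1.606, -0.034, 1.111, -0.067], TCP at [190.305, 647.58, 219.202] pointing down, gripper open.
Joint ranges: [-2.85, 2.85], [-0.5, 2.14], [-1.23, 1.37], [0.21, 2.46], [-1.02, 4.16], [0.16, 2.05], [-2.73, 2.73]. Speed limits (rad/s): [1.89, 1.89, 2.39, 2.39, 3.01, 3.01, 3.01].

### API

Orientations are given as a unit quaternion [w, x, y, z].
In Python, from cell import * gives the robot as it stands.
- The arm moves only by the tool move_arm, never from a script. Its argument "rows" is a list that holds one entry, the list of rows, each a list of 6 numbers: the shift along the world's x, y, z normalised to -1 to 1, where 1 is 3 cm, then the turn, a rotation vector about the world's x, y, z normalised to -1 to 1, where 1 is 6 degrees. In form: [[[tx, ty, tz, wx, wy, wz], ...]]. A call has 1 to 10 rows; each row shifts and turns the commanded pose from where the row before left it; what a row does not reach is not made up. A row lasts 1/12 s, in which the tool goes at most 41.7 mm and 7.16 degrees, less where a joint would pass 70% of its speed; a pose out of reach is approached as far as the arm can. A call with a number of a shift or a turn outside -1 to 1 is refused whole. A call with a gripper value outside its range is refused whole. "fingers" is the closure, from -1 (fully open) to 1 (shut), set as the call begins (left out, the last holds). The fingers move at their own pace and stop on an object; "force" is the grip in N (left out, the last holds). Time passes only in rows, so rows that do not move let the fingers close. It gives the time, the measured TCP pose, the force, the opening and the grip force at its end, in the units of the state.
- sense(): the state, without advancing time (a new reading comes with each control period).
- snapshot(name): name is "side" or "top"; returns a dict with "img" (384x512x3 uint8, red, green, blue), "fx", "fy", "cx", "cy" (pixels), "world_from_camera" (4x4, takes a point from camera to world coordinates). Camera axes: x right, y down, z forward; pixel columns grow to the right and rows downward; lengths in mm; the calibration is good to about 2 mm. A picture is of the moment at which its call begins. There is no depth.
- close_job(): hands the job in; it is judged then, once.
The state is a dict: "time_s": time; "joints": joint angles; "joint_velocities": joint speeds; "joint_efforts": joint torques, N m; "tcp_pos": TCP position; "tool_rot": TCP orientation; "force": force on the tool from outside, world axes, zero at the start; "moment": the same for the moment, N m; "width": finger opening in mm; "finger_force": force on a finger pad.
Only numpy, scipy, OpenCV 4.12 (cv2) and the standard library are available. Lean on these libraries where they do the work, as an engineer would, in place of code of your own. Each camera call takes 0.05 s, during which the arm holds its last target. There are 200 camera calls.

## Working session

There is one attempt and no reset: what is moved stays moved. The work goes in short steps, Python scripts to look and compute and a tool call to move; the robot and the scene stay as the last step left them, time stands still between calls to the robot, and variables do not carry over. Pictures are saved under pics/ and viewed, at most 10 in all, crops included, and the job is handed in when it is done.

Besides the shell and the picture viewer there is one more tool, called after "Request:" by a JSON object that holds its "op" and its "data". move_arm: Moves the arm, as the interface text tells. Its arguments: {"type":"object","properties":{"rows":{"type":"array"},"fingers":{"type":"number"},"force":{"type":"number"}},"required":["rows"]}

```bash
mkdir -p pics; ls
python3 - <<'E'
from cell import *
import cv2,numpy as np,json
for n in("top","side"):
    s=snapshot(n); cv2.imwrite(f"pics/{n}0.png",cv2.resize(s["img"][:,:,::-1],(800,600),interpolation=cv2.INTER_CUBIC))
    print(n,s["fx"],s["fy"],s["cx"],s["cy"],np.round(s["world_from_camera"],4).tolist())
print(sense())
E
```

```text
pics
top 397.404526549687 397.404526549687 254.7778372683625 187.10078979928338 [[0.0249, -0.9809, 0.1932, 323.3754], [-0.9996, -0.0223, 0.0156, -310.5226], [-0.011, -0.1935, -0.981, 1353.3912], [0.0, 0.0, 0.0, 1.0]]
side 489.60307032439323 489.60307032439323 245.93516473782898 195.03268484672813 [[0.9971, 0.0489, -0.0586, 628.4832], [0.0746, -0.4626, 0.8834, -1683.878], [0.0161, -0.8852, -0.4649, 902.8728], [0.0, 0.0, 0.0, 1.0]]
{'time_s': 0.1, 'joints': array([-1.43452563,  0.42666599,  0.07382485,  1.60656418, -0.03409845,
        1.11080195, -0.06709696]), 'joint_velocities': array([ 0.00033611,  0.00079413,  0.00058839, -0.00356886,  0.00013679,
       -0.00029858,  0.00093214]), 'joint_efforts': array([ 7.09465283e-03, -9.51528811e+01,  3.77052784e+00, -4.64403498e+01,
        1.95686216e-02,  6.38337675e-03, -4.81455550e-05]), 'tcp_pos': array([190.17926545, 647.24188362, 218.57276193]), 'tool_rot': array([-4.79523012e-05,  1.42401064e-01,  9.89808864e-01, -5.88637811e-04]), 'force': array([ 0.01782243,  1.44614673, -0.70482103]), 'moment': array([0.00323437, 0.00697257, 0.01632589]), 'finger_force': 0.0, 'width': 85.39012597649152}
```

View pics/top0.png

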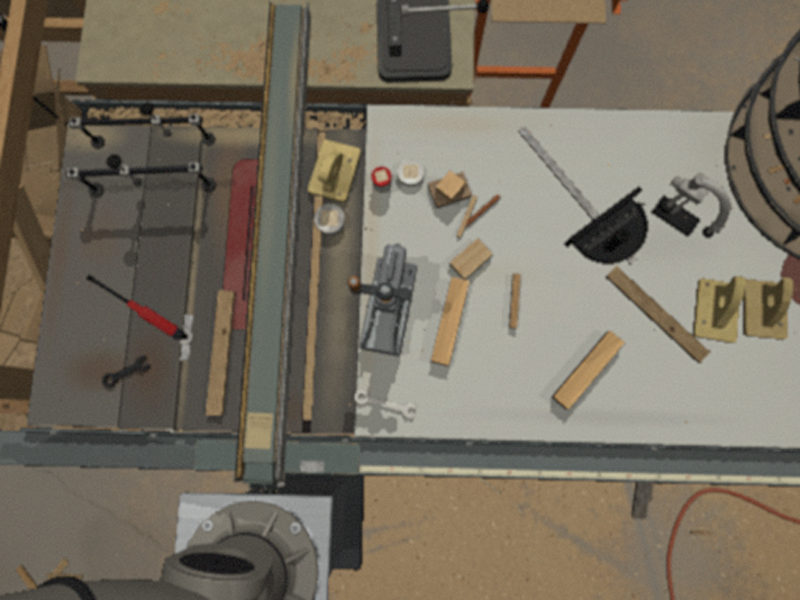

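View pics/side0.png

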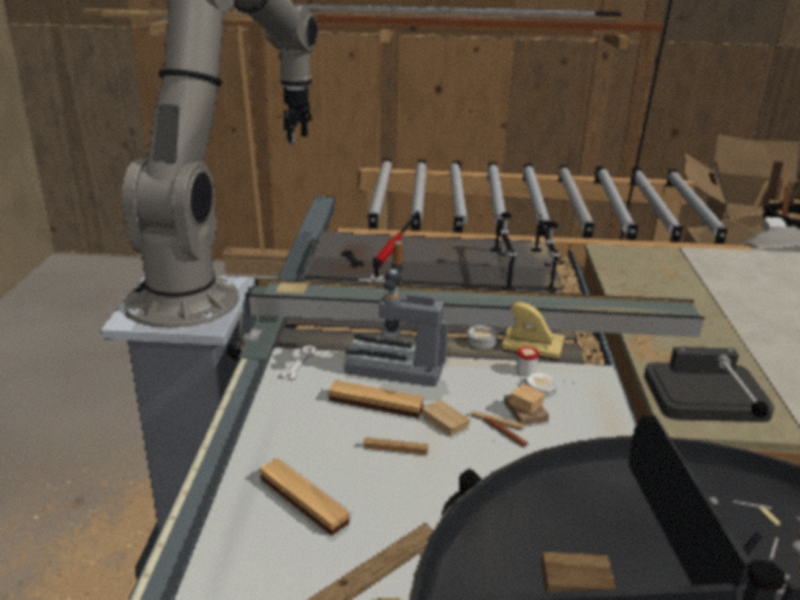

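The top view shows two look-alike bars, at about (450,322) and (588,370) in the 800-px picture. The offcut (470,258), the dowel (515,300) and the grey-brown plank (657,313) could also be mistaken for it. The leftmost bar is the one at (450,322), right of the press at (388,300). The crank handle is at about (355,284). Next I'll check this in close crops.

```bash
cat > h.py <<'E'
from cell import *
import cv2,numpy as np
def crop(name,u0,v0,u1,v1,k,out):
    s=snapshot(name); c=s["img"][v0:v1,u0:u1,::-1]
    c=cv2.resize(c,None,fx=k,fy=k,interpolation=cv2.INTER_CUBIC)
    cv2.imwrite(out,c)
    return s
CAL={"top":(397.4045,254.7778,187.1008,np.array([[0.0249,-0.9809,0.1932,323.3754],[-0.9996,-0.0223,0.0156,-310.5226],[-0.011,-0.1935,-0.981,1353.3912]])),
"side":(489.6031,245.9352,195.0327,np.array([[0.9971,0.0489,-0.0586,628.4832],[0.0746,-0.4626,0.8834,-1683.878],[0.0161,-0.8852,-0.4649,902.8728]]))}
def at(name,u,v,z):  # native pixel -> world at height z
    f,cx,cy,T=CAL[name]; d=T[:,:3]@np.array([(u-cx)/f,(v-cy)/f,1]); o=T[:,3]
    return o+d*(z-o[2])/d[2]
def proj(name,p):
    f,cx,cy,T=CAL[name]; q=T[:,:3].T@(np.array(p)-T[:,3]); return np.array([f*q[0]/q[2]+cx,f*q[1]/q[2]+cy])
E
python3 -c "
from h import *
s=crop('top',215,150,315,225,8,'pics/t1.png')
s=crop('side',200,140,300,215,8,'pics/s1.png')
"
```

```text
(no output)
```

View pics/t1.png

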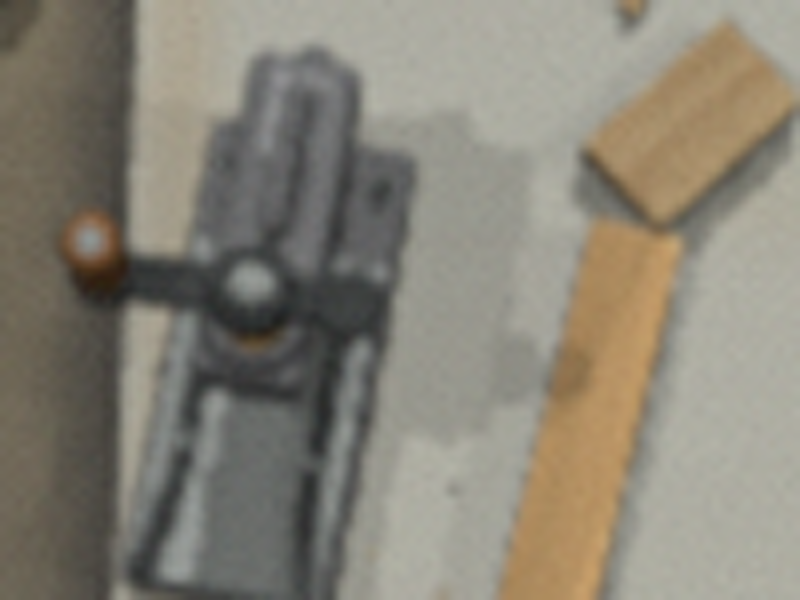

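View pics/s1.png

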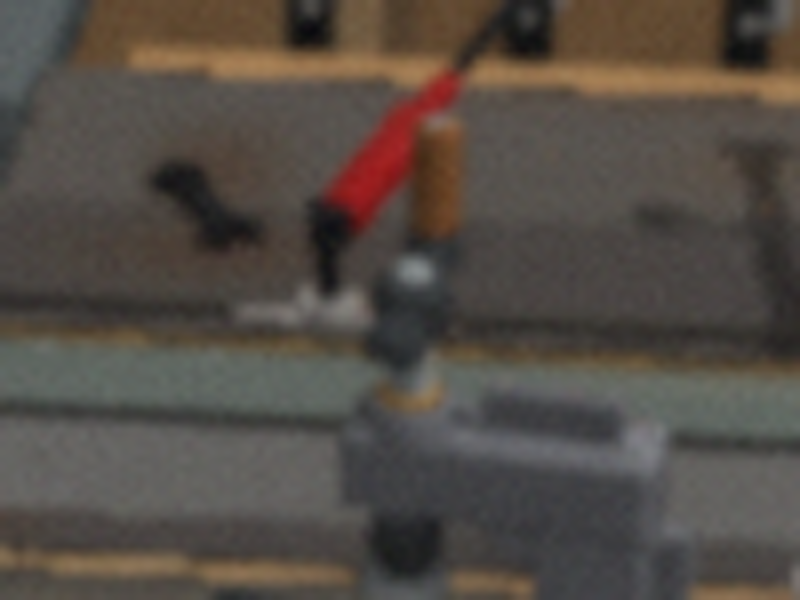

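The crops show the pale-topped bar at crop px (593,215) to (683,235) at its far end, with the offcut beside it. They also show the press with the crank hub at about (252,290) and the handle top at (92,240) in the top crop. In the side crop the handle runs from (437,118) to (437,240). Next I'll crop the rest of the press and fit the bar by colour.

```bash
python3 -c "
from h import *
s=crop('top',222,153,307,238,7,'pics/t2.png')
im=cv2.GaussianBlur(s['img'],(3,3),0); hsv=cv2.cvtColor(im,cv2.COLOR_RGB2HSV)
m=((hsv[...,1]>110)&(hsv[...,2]>120)).astype(np.uint8); 
r=np.zeros_like(m); r[176:240,268:305]=m[176:240,268:305]
n,l,st,c=cv2.connectedComponentsWithStats(r); print(st,c)
i=1+np.argmax(st[1:,4]); ys,xs=np.where(l==i)
W=np.array([at('top',x,y,28)[:2] for x,y in zip(xs,ys)],np.float32)
print(cv2.minAreaRect(W)); 
c,v=np.linalg.eigh(np.cov(W.T)); print(W.mean(0),np.sqrt(c*12),v[:,1])
"
```

```text
[[     0      0    512    384 196110]
 [   278    179     20     54    498]] [[255.41829585 191.46428535]
 [287.6746988  205.56425703]]
((525.5538330078125, -402.2635803222656), (31.516508102416992, 182.8567657470703), 76.79354095458984)
[ 523.96545 -401.80325] [ 31.18685588 182.30567336] [-0.97442121  0.22472939]
```

View pics/t2.png

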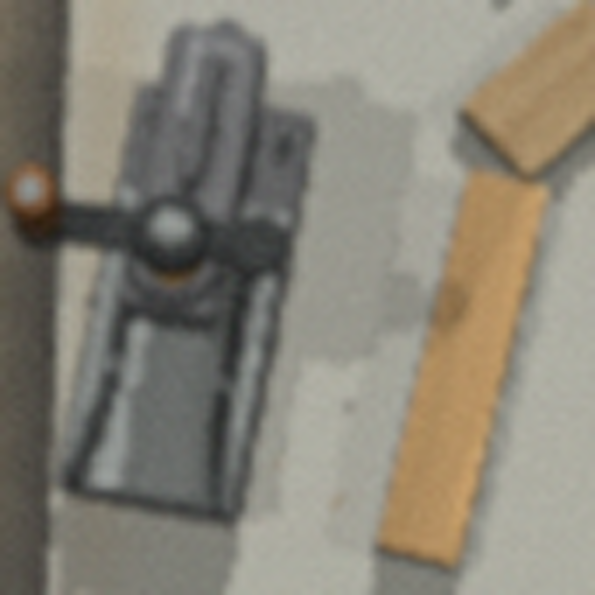

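This crop shows the bar's corners at (470,172), (547,188), (379,548) and (460,567). The foot casting's corners are at about (316,118), (140,88), (66,490) and (240,520), and the handle top is at (30,190). Next I'll fit the poses and triangulate the handle.

```bash
cat > fit.py <<'E'
from h import *
from scipy.optimize import least_squares
n=lambda c,k,u0,v0:np.array([(c[0]+.5)/k-.5+u0,(c[1]+.5)/k-.5+v0])
T2=lambda *c:n(c,7,222,153); T1=lambda *c:n(c,8,215,150); S1=lambda *c:n(c,8,200,140)
def W(p,l): c,s=np.cos(p[2]),np.sin(p[2]); return np.array([p[0]+c*l[0]-s*l[1],p[1]+s*l[0]+c*l[1],l[2]])
def fit(obs,p0):
    f=lambda p:np.concatenate([proj(v,W(p,l))-o for v,l,o in obs])
    r=least_squares(f,p0,loss='soft_l1'); print(np.round(r.x,4),np.round(r.fun.reshape(-1,2),1).tolist() if r.fun.size==2*len(obs) else r.cost); return r.x
E
python3 - <<'E'
from fit import *
bar=fit([("top",(95,20,28),T2(470,172)),("top",(95,-20,28),T2(547,188)),("top",(-95,20,28),T2(379,548)),("top",(-95,-20,28),T2(460,567))],[525,-402,-.22])
pr=fit([("top",(110,45,30),T2(138,88)),("top",(110,-45,30),T2(316,118)),("top",(-95,45,30),T2(66,490)),("top",(-95,-45,30),T2(240,520))],[560,-310,-.15])
# triangulate handle top centre and hub
for a,b in((T1(92,238),S1(440,122)),(T1(252,285),S1(415,272))):
    r=least_squares(lambda p:np.r_[proj("top",p)-a,proj("side",p)-b],[550,-260,240]);print(r.x,r.fun)
    d=r.x[:2]-pr[:2];c,s=np.cos(pr[2]),np.sin(pr[2]); l=np.array([c*d[0]+s*d[1],-s*d[0]+c*d[1]]);print("local",l,"q",np.arctan2(l[1],-l[0]),np.hypot(*l))
# overlay
st=snapshot("top")["img"][:,:,::-1].copy();ss=snapshot("side")["img"][:,:,::-1].copy()
k=8
def draw(im,view,off,polys):
    u0,v0,u1,v1=off; c=cv2.resize(im[v0:v1,u0:u1],None,fx=k,fy=k,interpolation=cv2.INTER_CUBIC)
    for P,col in polys:
        q=np.array([(proj(view,p)-[u0,v0]+.5)*k for p in P]).astype(int); cv2.polylines(c,[q],False,col,1)
    return c
ps=[]
for l in [[(110,45,30),(110,-45,30),(-95,-45,30),(-95,45,30),(110,45,30)],[(-92,32,57),(-50,23.5,57),(40,23.5,57)],[(-92,-32,57),(-50,-23.5,57),(40,-23.5,57)],[(-25,22,132),(-25,-22,132),(-25,-22,183),(-25,22,183)],[(0,0,183),(0,0,230)],[(-92,-41,45),(-92,41,45)]]:
    ps.append(([W(pr,x) for x in l],(0,0,255)))
a=draw(st,"top",(222,153,272,228),ps); b=draw(ss,"side",(215,180,290,250),ps)
h=600; out=np.zeros((600,800+200,3),np.uint8)
b=cv2.resize(b,(400,int(b.shape[0]*400/b.shape[1]))); o=np.zeros((600,800,3),np.uint8); o[:,:400]=a; o[:b.shape[0],400:]=b
cv2.imwrite("pics/ov.png",o)
E
```

```text
[ 5.258959e+02 -4.025685e+02 -2.187000e-01] [[-0.2, -0.4], [0.2, 0.1], [-0.1, 0.1], [0.1, 0.2]]
[ 5.469626e+02 -2.685697e+02 -1.527000e-01] [[-0.1, -0.8], [0.3, -0.7], [-1.1, 0.5], [0.6, 0.9]]
[ 555.90580903 -213.21070907  278.02357742] [-0.02579316 -0.21316565 -0.2463211   0.05410335]
local [ 0.42002026 56.07515252] q 1.578286496434136 56.076725543134984
[ 549.60761444 -267.41575145  235.56236411] [-0.04813251 -0.37595589 -0.41370972  0.08449425]
local [2.43878717 1.542791  ] q 2.577542659110917 2.8858078411997345
```

View pics/ov.png

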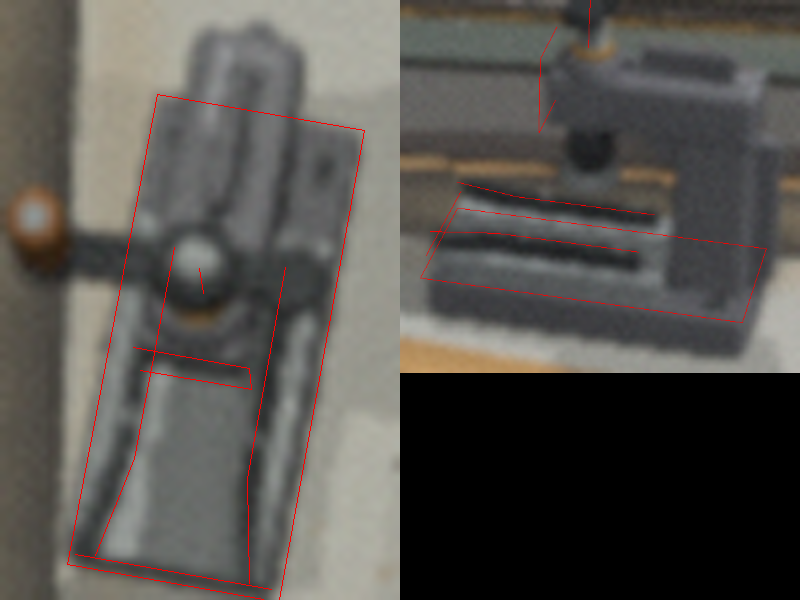

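The overlay shows the model sitting about 1 px too near the robot and slightly to the right. The edge I took as the casting's front corners is the bed plate's front edge. I'll refit with that and the hub.

```bash
cat > f2.py <<'E'
from fit import *
S=lambda x,y:np.array([(x-400+.5)/5.333-.5+215,(y+.5)/5.333-.5+180])
k=[("top",(110,45,30),T2(138,88)),("top",(110,-45,30),T2(316,118)),("top",(-92,41,45),T2(66,490)),("top",(-92,-41,45),T2(240,520)),
("side",(-95,-45,30),S(430,285))]
hub=[("top",T1(252,285)),("side",S1(415,272))]; ha=[("top",T1(92,238)),("side",S1(440,122))]
def res(p):
    r=[proj(v,W(p,l))-o for v,l,o in k]
    r+=[proj(v,W(p,(0,0,p[3])))-o for v,o in hub]
    r+=[proj(v,W(p,(-55*np.cos(p[4]),55*np.sin(p[4]),p[5])))-o for v,o in ha]
    return np.concatenate(r)
r=least_squares(res,[548,-268,-.15,235,1.5,278],loss='soft_l1');p=r.x
print(np.round(p,3));print(np.round(res(p).reshape(-1,2),1).tolist())
E
python3 f2.py
python3 - <<'E'
from fit import *
# rail brightness profile across the bed at several rows (top view): print gray along local y at x=-20.. in front of head
s=snapshot("top")["img"].astype(np.float32).mean(2)
for pr in ([549,-268,-.15],):
  for x in(-85,-65,-50,-40):
    ys=np.arange(-50,51,4); uv=np.array([proj("top",W(pr,(x,y,45))) for y in ys],np.float32)
    print(x,cv2.remap(s,uv[:,:1],uv[:,1:],cv2.INTER_LINEAR).ravel().astype(int).tolist())
E
```

```text
[ 5.47014e+02 -2.68502e+02 -1.43000e-01  2.36685e+02  1.58700e+00
  2.78578e+02]
[[-0.4, -0.7], [-0.0, -0.8], [0.2, -0.6], [-0.2, -0.7], [-1.8, -1.2], [0.3, 0.4], [-1.2, -0.1], [0.3, -0.2], [-0.3, 0.0]]
-85 [147, 132, 82, 86, 87, 72, 79, 95, 104, 107, 107, 107, 106, 107, 106, 106, 117, 141, 152, 141, 107, 71, 65, 83, 105, 98]
-65 [147, 132, 88, 96, 106, 73, 59, 78, 98, 105, 106, 107, 106, 107, 106, 104, 113, 138, 145, 110, 70, 68, 100, 120, 126, 124]
-50 [149, 124, 86, 112, 124, 87, 50, 65, 91, 100, 105, 107, 104, 105, 103, 102, 106, 124, 131, 99, 73, 99, 131, 126, 130, 145]
-40 [144, 116, 91, 117, 129, 99, 60, 69, 91, 99, 102, 106, 106, 105, 104, 106, 114, 132, 123, 81, 70, 104, 129, 123, 133, 154]
```

Request:
{"op": "move_arm", "data": {"rows": [[[0.95,-0.95,0.3,0,0,0],[0.95,-0.95,0.3,0,0,0],[0.95,-0.95,0.3,0,0,0],[0.95,-0.95,0.3,0,0,0],[0.95,-0.95,0.3,0,0,0],[0.95,-0.95,0.3,0,0,0],[0.95,-0.95,0.3,0,0,0],[0.95,-0.95,0.3,0,0,0],[0.95,-0.95,0.3,0,0,0],[0.95,-0.95,0.3,0,0,0]]], "fingers": -1}}

```text
time_s: 1.23
tcp_pos: [476.4, 360.9, 310.0]
tool_rot: [0.0, 0.142, 0.99, 0.0]
force: [0.8, 0.8, -0.3]
width: 85.2
finger_force: 0.0
```

Request:
{"op": "move_arm", "data": {"rows": [[[0,-1,0,0,0,0],[0,-1,0,0,0,0],[0,-1,0,0,0,0],[0,-1,0,0,0,0],[0,-1,0,0,0,0],[0,-1,0,0,0,0],[0,-1,0,0,0,0],[0,-1,0,0,0,0],[0,-1,0,0,0,0],[0,-1,0,0,0,0]]]}}

```text
time_s: 2.07
tcp_pos: [475.0, 61.1, 309.4]
tool_rot: [0.0, 0.142, 0.99, 0.0]
force: [1.5, -0.2, 0.9]
width: 85.1
finger_force: 0.0
```

Request:
{"op": "move_arm", "data": {"rows": [[[-0.1,-1,0,0,0,0],[-0.1,-1,0,0,0,0],[-0.1,-1,0,0,0,0],[-0.1,-1,0,0,0,0],[-0.1,-1,0,0,0,0],[-0.1,-1,0,0,0,0],[-0.1,-1,0,0,0,0],[-0.1,-1,0,0,0,0],[0,-1,0,0,0,0],[0,-1,0,0,0,0]]]}}

```text
time_s: 2.9
tcp_pos: [450.9, -238.9, 309.6]
tool_rot: [0.001, 0.142, 0.99, 0.0]
force: [-0.6, 0.7, 0.0]
width: 85.5
finger_force: 0.0
```

Request:
{"op": "move_arm", "data": {"rows": [[[0,-1,0,0,0,0.2],[0,-1,0,0,0,0.2],[0,-1,0,0,0,0.22],[0,-1,-0.5,0,0,0],[0,-0.9,-1,0,0,0],[0,0,-1,0,0,0],[0,0,-1,0,0,0],[0,0,-1,0,0,0],[0,0,-1,0,0,0],[0,0,0,0,0,0]]]}}

```text
time_s: 3.73
tcp_pos: [449.3, -382.5, 139.5]
tool_rot: [-0.003, 0.11, 0.994, 0.001]
force: [-0.9, 0.8, -0.7]
width: 85.7
finger_force: 0.0
```

```bash
python3 -c "
from h import *
a=snapshot('top')['img'][165:240,250:315,::-1]; b=snapshot('side')['img'][215:275,180:280,::-1]
print(np.round(sense()['tcp_pos'],1))
o=np.zeros((600,800,3),np.uint8); a=cv2.resize(a,(390,450),interpolation=cv2.INTER_CUBIC); b=cv2.resize(b,(410,246),interpolation=cv2.INTER_CUBIC); o[:450,:390]=a;o[:246,390:]=b
cv2.imwrite('pics/g.png',o[:450])"
```

```text
[ 451.  -384.6  144.5]
```

View pics/g.png

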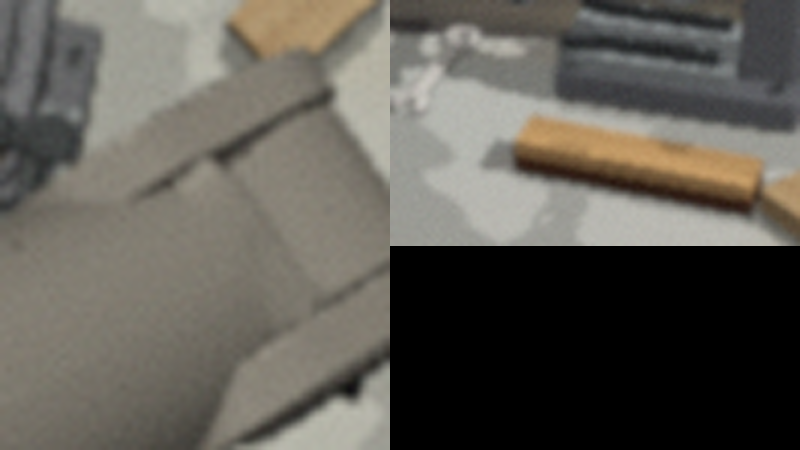

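The side crop shows the pale-topped, dark-bottomed bar still lying flat, with the spanner clear to its left. The arm hides the top view. I'll lower onto the bar.

Request:
{"op": "move_arm", "data": {"rows": [[[0,0,-1,0,0,0],[0,0,-1,0,0,0],[0,0,-1,0,0,0],[0,0,-0.7,0,0,0],[0,0,-0.4,0,0,0],[0,0,-0.3,0,0,0],[0,0,0,0,0,0]]]}}

```text
time_s: 4.42
tcp_pos: [451.8, -384.6, 12.4]
tool_rot: [0.0, 0.11, 0.994, -0.0]
force: [0.1, -0.0, 0.7]
width: 85.5
finger_force: 0.0
```

```bash
python3 -c "
from h import *
s=sense();print(np.round(s['tcp_pos'],1),s['force'])
b=snapshot('side')['img'][185:275,170:290,::-1]
cv2.imwrite('pics/g2.png',cv2.resize(b,(800,600),interpolation=cv2.INTER_CUBIC))
print(at('top',247.7,259,5),at('top',229,255,5),at('top',266,263,5))"
```

```text
[ 451.8 -384.6   12.4] [ 0.05364509 -0.04019265  0.67151058]
[ 343.67161245 -271.5389613     5.        ] [ 355.29932223 -208.55722079    5.        ] [ 332.06711082 -332.88368451    5.        ]
```

View pics/g2.png

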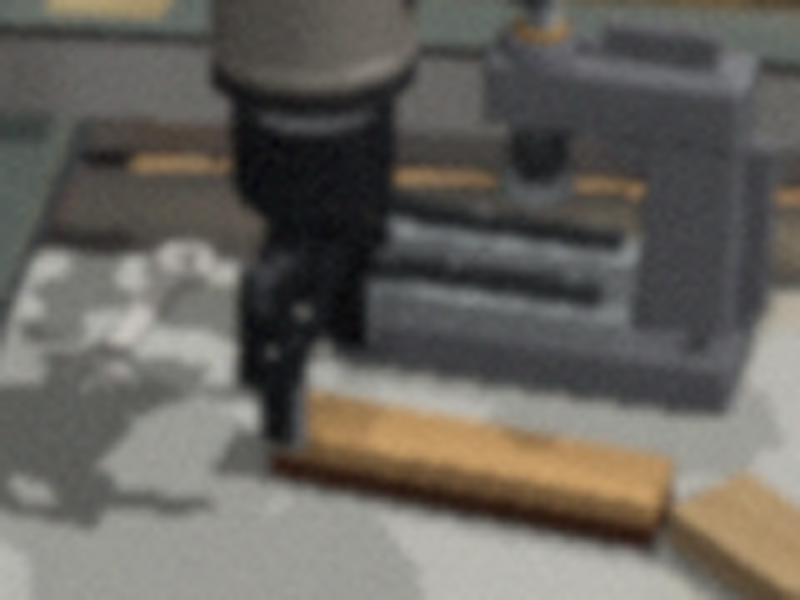

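The picture shows the fingers straddling the bar near its robot-side end (280,420), with the offcut beyond the far end at (735,520). I'll close the gripper and lift.

Request:
{"op": "move_arm", "data": {"rows": [[[0,0,0,0,0,0],[0,0,0,0,0,0],[0,0,0,0,0,0],[0,0,0,0,0,0],[0,0,0,0,0,0],[0,0,0,0,0,0],[0,0,0,0,0,0],[0,0,0,0,0,0]]], "fingers": 1, "force": 60}}

```text
time_s: 5.13
tcp_pos: [451.8, -384.7, 13.4]
tool_rot: [0.001, 0.11, 0.994, 0.0]
force: [-3.0, 4.6, 17.4]
width: 36.2
finger_force: 58.1
```

Request:
{"op": "move_arm", "data": {"rows": [[[0,0,0.2,0,0,0],[0,0,0.4,0,0,0],[0,0,0.5,0,0,0],[0,0,0.5,0,0,0],[0,0,0.5,0,0,0],[0,0,0.4,0,0,0],[0,0,0,0,0,0]]]}}

```text
time_s: 5.72
tcp_pos: [452.2, -385.3, 90.1]
tool_rot: [0.002, 0.11, 0.994, -0.001]
force: [0.0, -0.1, -0.1]
width: 3.2
finger_force: 0.0
```

The bar slipped out of the grip: the width read 36 mm with an upward force, then 3 mm. I'll look at it.

```bash
python3 -c "
from h import *
s=sense();print(np.round(s['tcp_pos'],1),s['force'])
b=snapshot('side')['img'][185:275,170:290,::-1]
cv2.imwrite('pics/g3.png',cv2.resize(b,(800,600),interpolation=cv2.INTER_CUBIC))"
```

```text
[ 452.2 -385.3   90.1] [ 0.00442045 -0.1493417  -0.13923193]
```

View pics/g3.png

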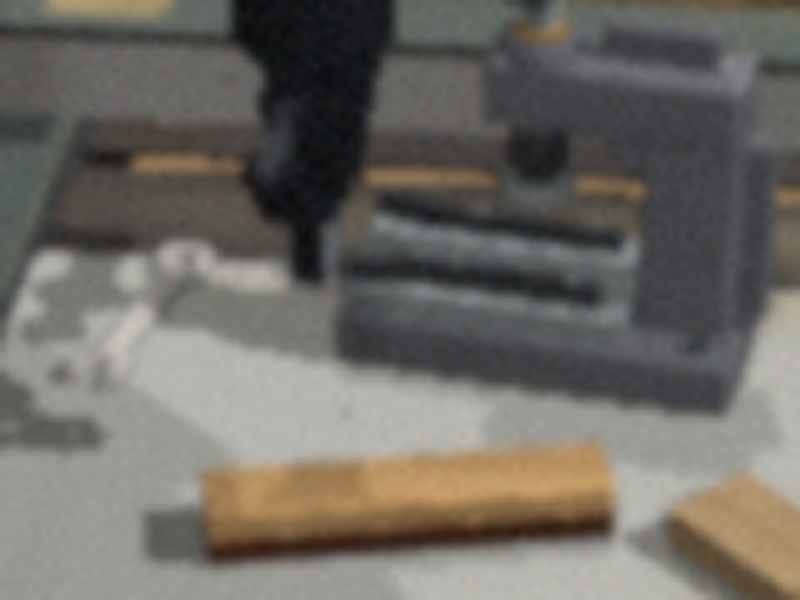

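The picture shows the bar flat on the table, pale ply up and turned, with corners at about (205,480), (210,560) and (612,525), and the offcut unmoved. The earlier grip evidently caught only the bar's end. I'll use the known fingertip position to check the camera calibration, and re-measure the bar.

Run:
```python
from fit import *
G=lambda x,y:np.array([(x+.5)/6.667-.5+170,(y+.5)/6.667-.5+185])
print("tip proj",proj("side",[452.2,-385.3,82]),"seen",G(308,277))
b=[525.9,-402.6,-.2187]
print("old bar near bottom corner proj",proj("side",W(b,(-95,-20,0))),"seen",G(275,472))
print("old bar far bottom corner",proj("side",W(b,(95,-20,0))),"seen",G(655,543))
for l,o in(((-95,-20,0),G(275,472)),((95,-20,0),G(655,543))): print(W(b,l),at("side",*o,0))
# new bar from side
for o in(G(210,560),G(612,530)): print("new bottom corners",at("side",*o,0))
print("top proj of tcp head; ",proj("top",[452.2,-385.3,82]))
m=cv2.cvtColor(snapshot("top")["img"],cv2.COLOR_RGB2HSV);m=((m[...,1]>110)&(m[...,2]>120)).astype(np.uint8)
r=np.zeros_like(m);r[160:260,260:330]=m[160:260,260:330]
n,l,st,c=cv2.connectedComponentsWithStats(r);print([(s.tolist(),k.round(1).tolist()) for s,k in zip(st,c) if s[4]>20])
```

```text
tip proj [216.63311812 232.34471807] seen [215.77268637 226.12291885]
old bar near bottom corner proj [209.01755084 256.45260557] seen [210.82293385 255.37145643]
old bar far bottom corner [266.56138963 267.44882046] seen [267.820084   266.02092395]
[ 428.82365386 -401.51233309    0.        ] [ 4.33698699e+02 -3.95000302e+02  1.13686838e-13]
[ 614.29791525 -442.73487984    0.        ] [ 617.90777531 -434.90454377    0.        ]
new bottom corners [ 413.63345903 -468.0361709     0.        ]
new bottom corners [ 5.97422537e+02 -4.26563943e+02  1.13686838e-13]
top proj of tcp head;  [283.5258803  225.03456755]
[([0, 0, 512, 384, 196483], [255.5, 191.5]), ([327, 177, 3, 32, 57], [328.5, 195.3]), ([297, 232, 11, 9, 68], [302.6, 236.7])]
```

Run:
```python
from fit import *
for y in(42,57):
  for z in(4,10,17,24): print(y,z,proj("side",[451.8-.219*y,-384.6-.976*y,z]).round(1))
print("seen open tip",212.0,251.4)
g=snapshot("side")["img"].astype(int)
print("cols 211..221, rows 215..236"); print(g[215:237,211:222].mean(2).astype(int))
for z in(82,90,95,102):print(z,proj("side",[452.2,-385.3,z]).round(1))
```

```text
42 4 [212.3 260. ]
42 10 [212.2 258.5]
42 17 [212.2 256.6]
42 24 [212.2 254.8]
57 4 [210.6 262.7]
57 10 [210.5 261.1]
57 17 [210.5 259.3]
57 24 [210.5 257.4]
seen open tip 212.0 251.4
cols 211..221, rows 215..236
[[ 19   9  18  13  21  22  23  21  25  33  49]
 [ 18  18  17  18  11  20  22  26  31  52  68]
 [ 26  22  20  11  16  18  18  24  42  65  80]
 [ 41  35  24  21  18  20  25  36  58  80  89]
 [ 59  58  43  23  21  16  22  47  77  90  87]
 [ 73  71  51  24  13  16  25  53  81  91  88]
 [ 74  72  56  32  23  17  31  54  84  91  86]
 [ 76  69  58  35  21  18  29  57  90  91  81]
 [ 85  79  60  36  18  21  30  58  82  89  71]
 [115  98  73  38  21  21  27  60  86  92  67]
 [136 120  86  44  21  20  34  62  86  91  65]
 [153 134 102  59  33  31  39  62  88  89  71]
 [159 147 113  83  69  62  60  75  94  92  78]
 [146 133 119 106  99  95  87  96 100  95  83]
 [126 119 118 113 113 108 107 108 108 101  86]
 [116 116 117 118 117 115 117 111 111 100  83]
 [117 116 119 117 120 113 115 114 107  94  78]
 [115 117 119 116 118 117 117 115 105  87  70]
 [116 118 118 115 116 118 117 116 105  81  67]
 [122 123 117 120 114 116 120 115 105  84  62]
 [119 118 115 121 116 120 119 116 102  80  59]
 [121 120 119 120 119 116 115 116 106  84  62]]
82 [216.6 232.3]
90 [216.6 230.2]
95 [216.6 228.8]
102 [216.6 226.9]
```

Request:
{"op": "move_arm", "data": {"rows": [[[0,0.7,0,0,0,0],[0,0,-1,0,0,0],[0,0,-0.8,0,0,0],[0,0,-0.5,0,0,0],[0,0,-0.2,0,0,0],[0,0,0,0,0,0],[0,0,0,0,0,0]]]}}

```text
time_s: 6.45
tcp_pos: [451.0, -363.8, 12.3]
tool_rot: [-0.0, 0.11, 0.994, -0.0]
force: [-0.1, -0.1, 0.4]
width: 0.2
finger_force: 0.0
```

Request:
{"op": "move_arm", "data": {"rows": [[[0,0,-0.1,0,0,0],[0,0,0,0,0,0]]]}}

```text
time_s: 6.62
tcp_pos: [451.7, -363.7, 9.7]
tool_rot: [0.0, 0.11, 0.994, -0.0]
force: [-0.5, -0.4, 0.4]
width: 0.2
finger_force: 0.0
```

Request:
{"op": "move_arm", "data": {"rows": [[[0,0,-0.1,0,0,0],[0,0,0,0,0,0]]]}}

```text
time_s: 6.78
tcp_pos: [451.5, -363.3, 6.2]
tool_rot: [0.0, 0.11, 0.994, 0.0]
force: [-0.4, -0.4, -0.0]
width: 0.1
finger_force: 0.0
```

Request:
{"op": "move_arm", "data": {"rows": [[[0,0,-0.1,0,0,0],[0,0,0,0,0,0]]]}}

```text
time_s: 6.95
tcp_pos: [451.3, -363.3, 2.9]
tool_rot: [-0.0, 0.11, 0.994, 0.0]
force: [0.4, -0.7, -0.4]
width: -0.1
finger_force: 0.0
```

Request:
{"op": "move_arm", "data": {"rows": [[[0,0,-0.1,0,0,0],[0,0,0,0,0,0]]]}}

```text
time_s: 7.12
tcp_pos: [451.2, -363.3, -0.2]
tool_rot: [-0.0, 0.11, 0.994, 0.0]
force: [0.7, -0.3, 0.5]
width: -0.0
finger_force: 0.0
```

Request:
{"op": "move_arm", "data": {"rows": [[[0,0,-0.1,0,0,0],[0,0,0,0,0,0]]]}}

```text
time_s: 7.28
tcp_pos: [451.1, -363.2, -3.3]
tool_rot: [-0.0, 0.11, 0.994, 0.0]
force: [-1.0, -0.0, -0.2]
width: -0.0
finger_force: 0.0
```

Request:
{"op": "move_arm", "data": {"rows": [[[0,0,-0.1,0,0,0],[0,0,0,0,0,0]]]}}

```text
time_s: 7.45
tcp_pos: [451.2, -363.3, -6.3]
tool_rot: [-0.0, 0.11, 0.994, 0.0]
force: [0.3, 0.1, 0.5]
width: -0.2
finger_force: 0.0
```

Request:
{"op": "move_arm", "data": {"rows": [[[0,0,-0.1,0,0,0],[0,0,0,0,0,0]]]}}

```text
time_s: 7.62
tcp_pos: [451.2, -363.2, -9.3]
tool_rot: [-0.0, 0.11, 0.994, 0.0]
force: [-0.5, 0.7, 0.6]
width: -0.3
finger_force: 0.0
```

Run:
```python
from fit import *
s=sense();print(s['tcp_pos'],s['force'],s['tool_rot'])
g=snapshot("side")["img"].astype(int).mean(2)
t=s['tcp_pos'];print([proj("side",[t[0],t[1],z]).round(1).tolist() for z in(0,10,20)])
print(g[235:262:1,210:222].astype(int))
```

```text
[ 451.16241521 -363.23842848   -9.25479555] [-0.47682026  0.71510127  0.61797873] [-2.27787627e-04  1.10186347e-01  9.93910916e-01  8.98681061e-05]
[[217.5, 250.1], [217.4, 247.5], [217.4, 245.0]]
[[ 50  54  49  33  30  30  28  25  17  17  13  24]
 [ 36  43  37  29  28  23  25  18  18  15  17  24]
 [ 31  31  33  21  21  23  28  22  18  17  22  27]
 [ 47  23  26  17  19  23  23  22  22  26  21  37]
 [ 70  35  20  16   9  16  21  22  22  21  36  64]
 [113  67  43  27  19  17  17  22  18  24  43  79]
 [151 124  90  73  44  25  18  16  22  34  53  90]
 [172 159 144 123  93  43  19  20  27  48  69  97]
 [178 173 174 159 115  50  16  17  25  48  78 105]
 [178 179 180 166 119  61  23  14  26  51  79  99]
 [172 173 178 166 126  56  22  17  31  57  82 108]
 [153 158 164 161 121  57  19  18  30  61  87 105]
 [120 130 140 140 106  55  22  16  30  60  92 109]
 [100 110 116 117  93  55  30  24  39  64  97 113]
 [ 93  95 103  99  92  70  55  44  50  79 104 124]
 [ 97  98  95  93  91  86  80  80  81  98 122 139]
 [120 108 101  99 100 100 109 122 123 127 139 151]
 [142 135 125 125 121 125 135 144 143 145 147 150]
 [149 148 144 143 136 137 143 140 142 145 144 145]
 [145 142 140 135 130 130 134 129 128 129 130 130]
 [132 126 124 124 119 121 121 118 121 120 119 119]
 [121 117 121 118 118 116 118 116 118 121 120 120]
 [121 119 118 120 118 119 122 118 122 121 123 123]
 [117 120 121 122 123 126 121 123 122 125 124 123]
 [127 124 126 126 128 129 126 127 124 129 128 127]
 [133 129 133 131 133 132 128 128 130 130 131 136]
 [134 134 135 136 135 130 125 120 121 122 127 130]]
```

Request:
{"op": "move_arm", "data": {"rows": [[[0,0,-0.1,0,0,0],[0,0,0,0,0,0]]]}}

```text
time_s: 7.83
tcp_pos: [451.4, -363.6, -11.9]
tool_rot: [0.0, 0.11, 0.994, -0.0]
force: [0.0, -0.7, -0.0]
width: -0.2
finger_force: 0.0
```

Request:
{"op": "move_arm", "data": {"rows": [[[0,0,-0.1,0,0,0],[0,0,0,0,0,0]]]}}

```text
time_s: 8.0
tcp_pos: [451.5, -363.7, -12.3]
tool_rot: [0.001, 0.111, 0.994, 0.001]
force: [-13.8, 14.3, 63.2]
width: 0.1
finger_force: 31.1
```

The real fingertips touch the table at TCP z = -12, so they sit about 20 mm higher than I had assumed. The first grasp only pinched the bar's top edge. I'll regrasp lower at the bar's new pose, taken from the side view and corrected by the fingertip check: centre about (502,-434), yaw 0.22.

Request:
{"op": "move_arm", "data": {"rows": [[[0,0,1,0,0,0],[0,0,1,0,0,0],[0,0,1,0,0,0],[-0.16,-0.58,0,0,0,0.85],[-0.16,-0.58,0,0,0,0.85],[-0.16,-0.58,0,0,0,0.85],[-0.16,-0.58,0,0,0,0.85],[-0.16,-0.58,0,0,0,0.85],[0,0,0,0,0,0],[0,0,0,0,0,0]]], "fingers": -1}}

```text
time_s: 8.83
tcp_pos: [427.1, -446.1, 74.4]
tool_rot: [-0.0, -0.097, 0.995, 0.001]
force: [0.6, -0.2, -0.4]
width: 85.6
finger_force: 0.0
```

Run:
```python
from fit import *
s=sense();print(s['tcp_pos'],s['force'],s['tool_rot'],s['joints'].round(2))
im=snapshot("side")["img"];m=cv2.cvtColor(im,cv2.COLOR_RGB2HSV)
G=lambda x,y:np.array([(x+.5)/6.667-.5+170,(y+.5)/6.667-.5+185])
m=((m[...,1]>100)&(m[...,2]>40)).astype(np.uint8);r=np.zeros_like(m);r[245:275,190:266]=m[245:275,190:266]
n,l,st,c=cv2.connectedComponentsWithStats(r);i=1+np.argmax(st[1:,4]);print(st[i],c[i])
ys,xs=np.where(l==i);lo=[(x,ys[xs==x].max()+.5) for x in np.unique(xs)]
P=np.array([at("side",x,y,0)[:2] for x,y in lo])[6:-6];k=np.polyfit(P[:,0],P[:,1],1);print("yaw",np.arctan(k[0]),"y at 505",np.polyval(k,505))
print("ends",at("side",xs.min()-.5,lo[2][1],0),at("side",xs.max()+.5,lo[-3][1],0))
```

```text
[ 427.10769651 -446.07309782   74.43417004] [ 0.6231003  -0.15539093 -0.39536162] [-2.31315501e-04 -9.68096584e-02  9.95302134e-01  1.22385858e-03] [ 0.39  0.53  0.42  1.87 -0.29  0.8   2.72]
[201 252  60  17 737] [230.43147897 259.87924016]
yaw 0.2229737023489873 y at 505 -445.64265257890384
ends [ 411.82410093 -467.84557263    0.        ] [ 594.81788412 -429.10088704    0.        ]
```

Request:
{"op": "move_arm", "data": {"rows": [[[0,-0.1,-0.8,0,0,-0.25],[0,0,-0.8,0,0,0],[0,0,-0.7,0,0,0],[0,0,-0.3,0,0,0],[0,0,-0.25,0,0,0],[0,0,0,0,0,0],[0,0,0,0,0,0]]]}}

```text
time_s: 9.47
tcp_pos: [428.7, -447.9, -10.6]
tool_rot: [-0.001, -0.086, 0.996, 0.001]
force: [-0.1, -0.7, 0.8]
width: 85.4
finger_force: 0.0
```

Request:
{"op": "move_arm", "data": {"rows": [[[0,0,0,0,0,0],[0,0,0,0,0,0],[0,0,0,0,0,0],[0,0,0,0,0,0],[0,0,0,0,0,0],[0,0,0,0,0,0],[0,0,0,0,0,0]]], "fingers": 1, "force": 60}}

```text
time_s: 10.05
tcp_pos: [428.6, -448.5, -10.1]
tool_rot: [-0.0, -0.086, 0.996, 0.001]
force: [-1.2, 3.4, 10.3]
width: 39.2
finger_force: 60.6
```

Request:
{"op": "move_arm", "data": {"rows": [[[0,0,0.1,0,0,0],[0,0,0.3,0,0,0],[0,0,0.6,0,0,0],[0,0,0.7,0,0,0],[0,0,0.7,0,0,0],[0,0,0.5,0,0,0],[0,0,0.2,0,0,0],[0,0,0,0,0,0]]], "force": 90}}

```text
time_s: 10.72
tcp_pos: [428.8, -448.6, 83.6]
tool_rot: [0.0, -0.086, 0.996, 0.0]
force: [0.5, -0.5, -2.5]
width: 38.6
finger_force: 90.3
```

```bash
cat > side.py <<'E'
from fit import *
s=sense();print(s['tcp_pos'].round(1),s['force'].round(1),s['moment'].round(2),s['tool_rot'].round(3),round(s['width'],1),s['joints'][6].round(2))
im=snapshot("side")["img"];m=cv2.cvtColor(im,cv2.COLOR_RGB2HSV)
m=((m[...,1]>100)&(m[...,2]>40)).astype(np.uint8);r=np.zeros_like(m);r[210:285,190:266]=m[210:285,190:266]
n,l,st,c=cv2.connectedComponentsWithStats(r)
for i in range(1,n):
    if st[i,4]>60: print(st[i],c[i].round(1))
i=1+np.argmax(st[1:,4]);ys,xs=np.where(l==i)
print([(int(x),int(ys[xs==x].min()),int(ys[xs==x].max())) for x in np.unique(xs)[::6]])
E
python3 side.py
python3 - <<'E'
from fit import *
t=sense()['tcp_pos']; b=[t[0]+76*.9755,t[1]+76*.2202,.2]; 
for l in((-95,-20,0),(95,-20,0),(95,-20,28),(95,20,28)):
    p=W(b,l);p[2]+=t[2]+10.6;print(l,proj("side",p).round(1))
E
```

```text
[ 428.8 -448.6   83.6] [ 0.5 -0.5 -2.5] [-0.06  0.14  0.  ] [ 0.    -0.086  0.996  0.   ] 38.6 2.67
[210 227  53  15 683] [236.6 233.8]
[233 281  33   4  79] [245.7 283.1]
[(210, 229, 230), (216, 229, 241), (222, 228, 240), (228, 228, 240), (234, 227, 240), (240, 227, 240), (246, 227, 240), (252, 227, 240), (258, 227, 239)]
(-95, -20, 0) [200.1 243.6]
(95, -20, 0) [263.  240.1]
(95, -20, 28) [263.3 232.2]
(95, 20, 28) [261.2 225.3]
```

The bar is held level, with its centre about 76 mm ahead of the TCP. Before carrying it over, I'll refine the press's lateral centre and yaw from the rails in the saved crop.

Run:
```python
from fit import *
im=cv2.imread("pics/t2.png").astype(np.float32).mean(2)
pr=[549,-268,-.147]; ys=np.arange(-60,60.1,1)
C=[]
for x in range(-84,-28,6):
    uv=np.array([(proj("top",W(pr,(x,y,52)))-[222,153]+.5)*7-.5 for y in ys],np.float32)
    g=cv2.remap(im,uv[:,:1],uv[:,1:],cv2.INTER_LINEAR).ravel()
    n=ys<0; a=ys[n][np.argmin(np.where((ys[n]>-40)&(ys[n]<-15),g[n],999))]; b=ys[~n][np.argmin(np.where((ys[~n]>15)&(ys[~n]<45),g[~n],999))]
    # outer edge of bed/casting against table
    ea=[y for y,v,w in zip(ys,g,g[1:]) if y<-35 and v>=115>w]; eb=[y for y,v,w in zip(ys,g,g[1:]) if y>35 and v<115<=w]
    print(x,a,b,(a+b)/2,ea,eb)
```

```text
-84 -29.0 36.0 3.5 [np.float64(-44.0)] []
-78 -28.0 34.0 3.0 [np.float64(-45.0)] [np.float64(42.0)]
-72 -27.0 32.0 2.5 [np.float64(-45.0)] [np.float64(41.0)]
-66 -27.0 31.0 2.0 [np.float64(-45.0)] [np.float64(39.0)]
-60 -26.0 31.0 2.5 [np.float64(-45.0)] [np.float64(38.0)]
-54 -25.0 29.0 2.0 [np.float64(-46.0)] []
-48 -26.0 29.0 1.5 [np.float64(-46.0)] []
-42 -25.0 28.0 1.5 [np.float64(-47.0)] []
-36 -25.0 28.0 1.5 [np.float64(-46.0)] []
-30 -27.0 28.0 0.5 [np.float64(-46.0)] []
```

Request:
{"op": "move_arm", "data": {"rows": [[[-0.4,0.13,0,0,0,-0.4],[-0.5,0.17,0,0,0,-0.5],[-0.5,0.17,0,0,0,-0.5],[-0.5,0.17,0,0,0,-0.5],[-0.5,0.17,0,0,0,-0.5],[-0.4,0.13,0,0,0,-0.4],[-0.17,0.04,0,0,0,-0.37],[0,0,0,0,0,0],[0,0,0,0,0,0]]]}}

```text
time_s: 11.52
tcp_pos: [339.0, -418.3, 81.2]
tool_rot: [-0.001, 0.079, 0.997, 0.001]
force: [0.6, 0.9, -2.4]
width: 38.5
finger_force: 90.5
```

Request:
{"op": "move_arm", "data": {"rows": [[[0,0.4,0,0,0,0],[0,0.6,0,0,0,0],[0.05,0.7,0,0,0,0],[0.05,0.7,0,0,0,0],[0.05,0.7,0,0,0,0],[0.05,0.5,0,0,0,0],[0,0.4,0,0,0,0],[0,0,0,0,0,0],[0,0,0,0,0,0]]]}}

```text
time_s: 12.27
tcp_pos: [345.7, -298.0, 81.8]
tool_rot: [-0.001, 0.078, 0.997, 0.001]
force: [1.1, -0.2, -2.5]
width: 38.4
finger_force: 90.6
```

```bash
python3 side.py
```

```text
[ 345.7 -298.    81.8] [ 1.1 -0.2 -2.5] [-0.06  0.14  0.04] [-0.001  0.078  0.997  0.001] 38.4 2.21
[190 210  51  13 491] [216.8 214.6]
[233 281  33   4  79] [245.7 283.1]
[(190, 210, 213), (196, 210, 217), (202, 210, 218), (208, 210, 218), (214, 210, 219), (220, 210, 220), (226, 210, 221), (232, 210, 222), (238, 210, 218)]
```

Request:
{"op": "move_arm", "data": {"rows": [[[0.05,0.4,-0.1,0,0,0],[0.1,0.6,-0.2,0,0,0],[0.1,0.6,-0.2,0,0,0],[0.05,0.4,-0.1,0,0,0],[0.02,0.12,0,0,0,0],[0,0,0,0,0,0],[0,0,0,0,0,0]]]}}

```text
time_s: 12.9
tcp_pos: [355.0, -236.0, 64.1]
tool_rot: [-0.0, 0.08, 0.997, 0.001]
force: [0.5, 0.5, -2.1]
width: 38.6
finger_force: 90.6
```

Run:
```python
from fit import *
s=sense();t=s['tcp_pos'];q=s['tool_rot'];print(t.round(1),q.round(4),s['force'].round(1),s['joints'].round(2))
yaw=-2*np.arctan2(q[1],q[2]);b=[t[0]+76*np.cos(yaw),t[1]+76*np.sin(yaw),yaw]
for v in("side","top"):
  for l in((95,-20,0),(95,-20,28),(95,20,28)):
    p=W(b,l);p[2]+=t[2]+10.6;print(v,l,p.round(0),proj(v,p).round(1))
a=snapshot("top")["img"][180:235,225:280,::-1];c=snapshot("side")["img"][185:255,190:270,::-1]
o=np.zeros((400,800,3),np.uint8);o[:,:400]=cv2.resize(a,(400,400),interpolation=cv2.INTER_CUBIC);o[:350,400:]=cv2.resize(c,(400,350),interpolation=cv2.INTER_CUBIC)
cv2.imwrite("pics/in.png",o)
```

```text
[ 355.  -236.    64.1] [-3.000e-04  7.980e-02  9.968e-01  7.000e-04] [ 0.5  0.5 -2.1] [ 0.03  0.28  0.46  2.3  -0.22  0.61  2.07]
side (95, -20, 0) [ 521. -283.   75.] [241. 219.]
side (95, -20, 28) [ 521. -283.  103.] [241.1 211.7]
side (95, 20, 28) [ 527. -243.  103.] [244. 206.]
top (95, -20, 0) [ 521. -283.   75.] [252.1 203.5]
top (95, -20, 28) [ 521. -283.  103.] [252.  202.1]
top (95, 20, 28) [ 527. -243.  103.] [239.7 199.9]
```

Run:
```python
from fit import *
im=snapshot("top")["img"]
h=cv2.cvtColor(im,cv2.COLOR_RGB2HSV)
sub=im[194:222,234:262]
m=(h[...,1]>90)&(h[...,2]>90)
for v in range(192,224): print(v,''.join('O' if m[v,u] else ('.' if im[v,u].mean()>125 else ('-' if im[v,u].mean()>85 else '#')) for u in range(222,275)))
```

```text
192 -#######-.....-.--##-#######--########-##-...........
193 -#######-.......--####-##############-.-#-...........
194 -#######-....-..---#################--.--............
195 #-######-....-..-#-#################-----............
196 -#######....--..-############-######---#-............
197 ########.....-.--############-######-.--.............
198 #-######.......-###--##############--.--.............
199 ########.......-##--.-#############-..--.............
200 --######....-..-##-..------########-----.............
201 -#######.......-#---.----------####---#-.............
202 -#######....-.---OOOOO---------####-.-#-.............
203 -#######....-.---OOOOOOOOOOO---####..-#-.............
204 -#######...-..--.OOOOOOOOOOOO-####-..--..............
205 -######-...--.--.OOOOOOOOOOOO#####-----..............
206 -#######...-..--OOOOOOOOOOOOO#####-.-#-..............
207 -######-......--OOOOOOOOOOOOO#####----...............
208 -######-.....---OOOOOOOOOOOOO####--.--...............
209 -#######.....-#OOOOOOOOOOOOO#####-.---...............
210 -######-..-..-#OOOOOOOOOOOOO#####-.---...............
211 -######-..-.-##OOOOOOOOOOOOO#####-.-#-...............
212 -######-..---##OOOOOOOOOOOOO#####---#-...............
213 -######-..--###OOOOOOOOOOOOO#####-.-#-...............
214 -######-.-.-##OOOOOOOOOOOOOO####-----................
215 #-#####-.---##OOOOOOOOOOOOO-####-----................
216 --#####----###OOOOOOOOOOOOO#####-----................
217 #######----###OOOOOOOOOOOOO#####----.................
218 -#--###----##-OOOOOOOOOOOOO#####----.................
219 -----##---###-OOOOOOOOOOOOO#####----.................
220 ---------####-OOOOOOOOOOOO-#####----.................
221 ---------###-OOOOOOOOOOOOO-#####--#-.................
222 --------####-OOOOOOOOOOOOO######--#-.................
223 ---------####OOOOOOOOOOOOO######-##..................
```

```bash
cat > lat.py <<'E'
from fit import *
pr=np.array([549,-268,-.147])
def loc(p): c,s=np.cos(pr[2]),np.sin(pr[2]);d=p[:2]-pr[:2];return np.array([c*d[0]+s*d[1],-s*d[0]+c*d[1]])
t=sense()['tcp_pos']; zt=t[2]+38.6; print(t)
im=cv2.GaussianBlur(snapshot("top")["img"],(3,3),0).astype(np.float32)
sat=im[...,0]-im[...,2]
L=[]
for v in range(204,226):
    x=np.arange(228,262,.1);g=np.interp(x,np.arange(512),sat[v]);w=x[g>g.max()/2]
    a,b=loc(at("top",w[0],v,zt)),loc(at("top",w[-1],v,zt));L.append([*(a+b)/2,a[1]-b[1]])
L=np.array(L);k=np.polyfit(L[:,0],L[:,1],1);print("bar lat at x=-45:",np.polyval(k,-45),"at -85",np.polyval(k,-85),"slope",k[0],"width",L[:,2].mean())
c=[(np.argmax(sat[190:230,u]>sat[190:230,u].max()/2)+189.5) for u in(241,244,247)];print("front x",[loc(at("top",u,v,zt))[0].round(1) for u,v in zip((241,244,247),c)])
E
python3 lat.py
python3 - <<'E'
from fit import *
im=cv2.imread("pics/t2.png").astype(np.float32);
# casting/bed outer edges & rails again with dense averaging: slope of right outer edge over whole length
pr=[549,-268,-.147]; ys=np.arange(-62,-30,.5); g0=im.mean(2); R=[]
for x in range(-88,105,4):
    uv=np.array([(proj("top",W(pr,(x,y,30)))-[222,153]+.5)*7-.5 for y in ys],np.float32)
    g=cv2.remap(g0,uv[:,:1],uv[:,1:],cv2.INTER_LINEAR).ravel(); i=np.where(g<118)[0]
    if len(i): R.append((x,ys[i[0]]))
R=np.array(R);print(R[::3].tolist())
E
```

```text
[ 354.77570307 -236.01215871   64.09803718]
bar lat at x=-45: 4.555588331562222 at -85 4.593991762814267 slope -0.0009600857813011192 width 41.132249845868834
front x [np.float64(-29.7), np.float64(-28.1), np.float64(-29.7)]
[[-88.0, -44.0], [-76.0, -44.5], [-64.0, -43.5], [-52.0, -44.5], [-40.0, -46.0], [-28.0, -44.5], [-16.0, -46.0], [-4.0, -47.0], [8.0, -45.0], [20.0, -47.0], [32.0, -47.0], [44.0, -46.0], [56.0, -47.0], [68.0, -46.5], [80.0, -46.5], [92.0, -46.5], [104.0, -44.0]]
```

Request:
{"op": "move_arm", "data": {"rows": [[[-0.01,-0.05,0,0,0,-0.13],[0,0,-0.2,0,0,0],[0,0,-0.2,0,0,0],[0,0,0,0,0,0],[0,0,0,0,0,0]]]}}

```text
time_s: 13.52
tcp_pos: [354.0, -236.5, 51.4]
tool_rot: [-0.001, 0.087, 0.996, 0.001]
force: [-0.4, 0.3, -1.5]
width: 38.7
finger_force: 90.6
```

```bash
python3 lat.py
```

```text
[ 353.96926161 -236.46192198   51.35596755]
bar lat at x=-45: 1.952457353898822 at -85 2.113199510930737 slope -0.0040185539257978796 width 40.73105810813521
front x [np.float64(-31.0), np.float64(-29.4), np.float64(-30.9)]
```

Request:
{"op": "move_arm", "data": {"rows": [[[0,-0.02,-0.1,0,0,0],[0,0,-0.1,0,0,0],[0,0,0,0,0,0]]]}}

```text
time_s: 13.82
tcp_pos: [354.3, -237.0, 45.4]
tool_rot: [-0.001, 0.086, 0.996, 0.001]
force: [0.3, 0.2, -2.2]
width: 38.8
finger_force: 90.6
```

Request:
{"op": "move_arm", "data": {"rows": [[[0,0,-0.1,0,0,0],[0,0,0,0,0,0]]]}}

```text
time_s: 13.98
tcp_pos: [354.3, -237.0, 42.5]
tool_rot: [-0.001, 0.086, 0.996, 0.001]
force: [-0.7, 1.4, -2.3]
width: 38.4
finger_force: 90.6
```

Request:
{"op": "move_arm", "data": {"rows": [[[0,0,-0.1,0,0,0],[0,0,0,0,0,0]]]}}

```text
time_s: 14.15
tcp_pos: [354.3, -237.0, 39.5]
tool_rot: [-0.001, 0.086, 0.996, 0.001]
force: [-0.3, -0.9, -2.1]
width: 38.6
finger_force: 90.6
```

Request:
{"op": "move_arm", "data": {"rows": [[[0,0,-0.05,0,0,0],[0,0,0,0,0,0]]]}}

```text
time_s: 14.32
tcp_pos: [354.4, -237.1, 38.2]
tool_rot: [-0.001, 0.087, 0.996, 0.001]
force: [-1.2, -0.8, -2.1]
width: 38.8
finger_force: 90.6
```

Request:
{"op": "move_arm", "data": {"rows": [[[0,0,-0.05,0,0,0],[0,0,0,0,0,0]]]}}

```text
time_s: 14.48
tcp_pos: [354.4, -237.1, 36.7]
tool_rot: [-0.001, 0.086, 0.996, 0.001]
force: [0.2, -0.4, -2.5]
width: 38.7
finger_force: 90.6
```

Request:
{"op": "move_arm", "data": {"rows": [[[0,0,-0.05,0,0,0],[0,0,0,0,0,0]]]}}

```text
time_s: 14.65
tcp_pos: [354.5, -237.2, 35.2]
tool_rot: [-0.001, 0.087, 0.996, 0.001]
force: [0.7, 0.3, -1.5]
width: 38.2
finger_force: 90.7
```

Request:
{"op": "move_arm", "data": {"rows": [[[0,0,-0.04,0,0,0],[0,0,0,0,0,0]]]}}

```text
time_s: 14.82
tcp_pos: [354.4, -237.2, 34.2]
tool_rot: [-0.001, 0.087, 0.996, 0.001]
force: [-1.0, 0.1, 3.3]
width: 38.5
finger_force: 91.4
```

Request:
{"op": "move_arm", "data": {"rows": [[[0,0,-0.04,0,0,0],[0,0,0,0,0,0]]]}}

```text
time_s: 14.98
tcp_pos: [354.3, -237.1, 33.0]
tool_rot: [-0.001, 0.087, 0.996, 0.001]
force: [-4.5, 2.4, 8.9]
width: 38.4
finger_force: 92.1
```

Request:
{"op": "move_arm", "data": {"rows": [[[0,0,-0.04,0,0,0],[0,0,0,0,0,0]]]}}

```text
time_s: 15.15
tcp_pos: [354.4, -237.0, 31.8]
tool_rot: [-0.001, 0.086, 0.996, 0.001]
force: [-3.6, 3.1, 7.4]
width: 38.5
finger_force: 91.7
```

Request:
{"op": "move_arm", "data": {"rows": [[[0,0,0.05,0,0,0],[0.33,-0.057,0,0,0,0],[0.33,-0.057,0,0,0,0],[0,0,0,0,0,0]]]}}

```text
time_s: 15.48
tcp_pos: [376.9, -241.1, 33.5]
tool_rot: [0.0, 0.086, 0.996, 0.001]
force: [0.8, -0.2, -1.1]
width: 38.6
finger_force: 90.6
```

```bash
python3 lat.py
```

```text
[ 376.89261288 -241.06693496   33.50149595]
bar lat at x=-45: 0.6916688372943618 at -85 -3.888780612071569 slope 0.1145112362341483 width 36.84528017986508
front x [np.float64(-18.6), np.float64(-17.0), np.float64(-15.3)]
```

Request:
{"op": "move_arm", "data": {"rows": [[[0.33,-0.057,0,0,0,0],[0.33,-0.057,0,0,0,0],[0,0,0,0,0,0]]]}}

```text
time_s: 15.78
tcp_pos: [395.4, -244.4, 33.4]
tool_rot: [-0.0, 0.086, 0.996, 0.001]
force: [3.6, 1.5, 5.0]
width: 38.7
finger_force: 91.5
```

Request:
{"op": "move_arm", "data": {"rows": [[[0.33,-0.057,0,0,0,0],[0.33,-0.057,0,0,0,0],[0,0,0,0,0,0]]]}}

```text
time_s: 16.03
tcp_pos: [414.4, -247.7, 33.5]
tool_rot: [-0.001, 0.087, 0.996, 0.001]
force: [-1.5, 1.2, 14.1]
width: 38.8
finger_force: 92.5
```

Request:
{"op": "move_arm", "data": {"rows": [[[0.2,-0.034,0,0,0,0],[0,0,0,0,0,0]]]}}

```text
time_s: 16.2
tcp_pos: [418.8, -248.5, 33.5]
tool_rot: [-0.002, 0.087, 0.996, 0.001]
force: [-10.6, 3.0, 24.4]
width: 38.8
finger_force: 94.0
```

Request:
{"op": "move_arm", "data": {"rows": [[[0,0,0.04,0,0,0],[0,0,0,0,0,0]]]}}

```text
time_s: 16.37
tcp_pos: [419.6, -248.5, 34.5]
tool_rot: [-0.001, 0.087, 0.996, 0.001]
force: [-0.0, -0.0, -2.2]
width: 38.0
finger_force: 90.6
```

Request:
{"op": "move_arm", "data": {"rows": [[[0.15,-0.026,0,0,0,0],[0,0,0,0,0,0]]]}}

```text
time_s: 16.53
tcp_pos: [425.2, -249.2, 34.4]
tool_rot: [-0.0, 0.086, 0.996, 0.001]
force: [1.9, 0.5, -2.2]
width: 38.6
finger_force: 90.6
```

Request:
{"op": "move_arm", "data": {"rows": [[[0.15,-0.026,0,0,0,0],[0,0,0,0,0,0]]]}}

```text
time_s: 16.7
tcp_pos: [429.8, -250.1, 34.4]
tool_rot: [-0.0, 0.086, 0.996, 0.001]
force: [0.6, -0.1, -2.3]
width: 38.3
finger_force: 90.6
```

Request:
{"op": "move_arm", "data": {"rows": [[[0.08,-0.014,0,0,0,0],[0.08,-0.014,0,0,0,0],[0,0,0,0,0,0]]]}}

```text
time_s: 16.95
tcp_pos: [434.2, -250.9, 34.5]
tool_rot: [-0.0, 0.086, 0.996, 0.001]
force: [0.4, 0.4, -1.7]
width: 38.8
finger_force: 90.6
```

Request:
{"op": "move_arm", "data": {"rows": [[[0.08,-0.014,0,0,0,0],[0,0,0,0,0,0]]]}}

```text
time_s: 17.12
tcp_pos: [436.1, -251.2, 34.4]
tool_rot: [-0.001, 0.087, 0.996, 0.001]
force: [-0.7, 1.4, -1.2]
width: 38.2
finger_force: 90.6
```

Request:
{"op": "move_arm", "data": {"rows": [[[0.08,-0.014,0,0,0,0],[0,0,0,0,0,0]]]}}

```text
time_s: 17.28
tcp_pos: [436.1, -251.2, 34.3]
tool_rot: [-0.003, 0.087, 0.996, 0.002]
force: [-15.1, 3.4, 15.3]
width: 38.5
finger_force: 92.9
```

The bar reached the back of the throat: 15 N at TCP x = 436, where home was expected. I'll release it and rise.

Request:
{"op": "move_arm", "data": {"rows": [[[0,0,-0.01,0,0,0],[0,0,0,0,0,0],[0,0,0,0,0,0],[0,0,0,0,0,0],[0,0,0,0,0,0],[0,0,0,0,0,0]]], "fingers": -1}}

```text
time_s: 17.78
tcp_pos: [438.6, -251.7, 34.3]
tool_rot: [-0.0, 0.086, 0.996, 0.001]
force: [-0.1, -0.5, 0.2]
width: 85.5
finger_force: 0.0
```

Request:
{"op": "move_arm", "data": {"rows": [[[-0.1,0,0.5,0,0,0],[-0.1,0,1,0,0,0],[-0.1,0,1,0,0,0],[-0.1,0,1,0,0,0],[-0.1,0,1,0,0,0],[-0.1,0,1,0,0,0],[0,0,1,0,0,0],[0,0,1,0,0,0],[0,0,1,0,0,0],[0,0,1,0,0,0]]]}}

```text
time_s: 18.62
tcp_pos: [420.1, -251.6, 320.9]
tool_rot: [-0.0, 0.087, 0.996, 0.001]
force: [0.2, -0.7, -0.1]
width: 85.2
finger_force: 0.0
```

Run:
```python
from fit import *
s=sense();print(s['tcp_pos'].round(1),s['force'].round(1),s['tool_rot'].round(3),s['joints'].round(2))
im=snapshot("side")["img"];cv2.imwrite("pics/side_rel.png",im[:,:,::-1])
h=cv2.cvtColor(im,cv2.COLOR_RGB2HSV);m=(h[...,1]>90)&(h[...,2]>60)
for v in range(150,236): print(v,''.join('O' if m[v,u] else ('.' if im[v,u].mean()>110 else ('-' if im[v,u].mean()>70 else '#')) for u in range(205,275)))
# predicted bar when home
p=[550.5,-270,-.165];b=[*W(p,(-40,0,0))[:2],p[2]]
for l in((-95,-20,45),(-95,-20,73),(-95,20,73),(95,-20,73)): print(l,proj("side",W(b,l)).round(1))
```

```text
[ 420.1 -251.6  320.9] [ 0.2 -0.7 -0.1] [-0.     0.087  0.996  0.001] [-0.11  0.02  0.53  1.9  -0.01  1.23  1.83]
150 --------------------------------------------OOOOOOOOOOOOOOOOOOOOOOOOOO
151 ----------------------------------------------OOOOOOO--------------OOO
152 --------------------------------------------OOOOOOOOO-----------------
153 -------------------------------------------OOOOOOOOO------------------
154 -------------------------------------------OOOOOOO--------------------
155 ------------------------------------------OOOOOOO--OO-----------------
156 ----------------------####---------------OOOOOOOOOOOO-----------------
157 ----------------------#######-----------OOOOOOOOOOOOO-----------------
158 ------------------#--########----------OOOOOOOOOOOOOO-----------------
159 ----------------###-##########---------OOOOOOOOOOOOOO-----------------
160 --------------###############-#-------OOOOOOOOOOOOOOO-----------------
161 -------------##################------OOOOOOOOOOOOOOOO-----------------
162 -------------##########--#######----OOOOOOOOOOOOOOOOO-----------------
163 -------
[... 4877 characters left out ...]
...-------------.....--------################################
229 ..............------------............------#####################-####
230 ..............--------------------......-..--------####-----##########
231 ........----..----------------------------.---....-----....-##########
232 ........-----------------------------------------.----.....-####-#####
233 .......----------#-------------------------------------...--###-###-##
234 .......---------########--------------------------------------------##
235 ......----------#############--#-------------------------------------#
(-95, -20, 45) [210.  222.6]
(-95, -20, 73) [209.9 215.5]
(-95, 20, 73) [213.4 209.9]
(95, -20, 73) [265.1 223.2]
```

The bar is home: its outer end is at u ≈ 210 as predicted, and it reaches the column at u ≈ 265. Next is the crank handle, estimated at (558,-215) with its top near z 273.

Request:
{"op": "move_arm", "data": {"rows": [[[0.6,0.16,0,0,0,0],[0.9,0.24,0,0,0,0],[0.9,0.24,0,0,0,0],[0.9,0.24,0,0,0,0],[0.8,0.21,0,0,0,0],[0.5,0.13,0,0,0,0],[0,0,-0.6,0,0,0],[0,0,0,0,0,0],[0,0,0,0,0,0]]], "fingers": -0.2}}

```text
time_s: 19.42
tcp_pos: [557.7, -215.1, 300.5]
tool_rot: [-0.002, 0.087, 0.996, 0.001]
force: [0.0, 0.3, -0.0]
width: 51.1
finger_force: 0.0
```

```bash
cat > hand.py <<'E'
from fit import *
s=sense();t=s['tcp_pos'];print(t.round(1),s['force'].round(1),round(s['width'],1),s['joints'].round(2))
im=snapshot("side")["img"]
h=cv2.cvtColor(im,cv2.COLOR_RGB2HSV);m=(h[...,1]>90)&(h[...,2]>60)
for v in range(128,182): print(v,''.join('O' if m[v,u] else ('.' if im[v,u].mean()>110 else ('-' if im[v,u].mean()>60 else '#')) for u in range(232,275)))
for z in(0,12,18,25):print("tip",z,proj("side",t+[0,0,z]).round(1))
for p in((558,-215,273),(558,-215,225)):print("handle",proj("side",p).round(1))
E
python3 hand.py
```

```text
[ 557.7 -215.1  300.5] [ 0.   0.3 -0. ] 51.1 [-0.14  0.26  0.49  1.71 -0.13  1.22  1.78]
128 OOOOO--.......OOO##############--.......OOO
129 OOOOO--......-OO##############O--......-OOO
130 OOOO--.......-OOO#############O--......-OOO
131 OOOO--.......-OOO###OO#######OO--......-OOO
132 OOOO--.......-OOO###OO#######OO--......-OOO
133 OOOO--......--OOO############OO--......-OOO
134 OOO---......-OOOO############OO--......-OOO
135 OOO---......-OOOO############OO-----...-OOO
136 OOO-------..-OOOO############OO---##-.-OOOO
137 OOO######---OOOOOO###########OO--###---OOOO
138 OOO#######--OOOOOO###########O-######--OOOO
139 OOO#######-OOOOOOO###########O#######--OOOO
140 OOOO##--##-OOOOOOO-#####-############--OOOO
141 OOOO##-###OOOOOOOO-#####--OO#########-OOOOO
142 OOOO######OOOOOOOO-#####--OOO########-OOOOO
143 OOOO######OOOOOOOO-#####--OO#########OOOOOO
144 OOOO######OOOOOOOO-#####--OO#########OOOOOO
145 OOOO######OOOOOOOO-#####--###O#######OOOOOO
146 OOOOOOOOOOOOOOOOOO--###---##OOO######OOOOOO
147 OOOOOOOOOOOOOOOOOOO-------#OOOOOOOOOOOOOOOO
148 OOOOOOOOOOOOOOOOOOOOOOOOO-OOOOOOOOOOOOOOOOO
149
[... 1005 characters left out ...]
170 #-----#######-----########-----------------
171 ------######---------#####-----------------
172 -------####------------###-----------------
173 -------####-------...--##------------------
174 -------####----##--..--##------------------
175 --------###---###------#-------------------
176 --------##----####-------------------------
177 ------.----..--##########------------------
178 ------.--....--##########------------------
179 ---..----...---#############-##-#--###-###-
180 ---------------############################
181 --#-----------#############################
tip 0 [255.  148.7]
tip 12 [255.1 145.2]
tip 18 [255.2 143.5]
tip 25 [255.2 141.4]
handle [254.9 156.5]
handle [254.5 169.9]
```

Request:
{"op": "move_arm", "data": {"rows": [[[0,0,-0.6,0,0,0],[0,0,-0.8,0,0,0],[0,0,-0.6,0,0,0],[0,0,-0.3,0,0,0],[0,0,-0.18,0,0,0],[0,0,0,0,0,0]]]}}

```text
time_s: 19.97
tcp_pos: [558.2, -215.2, 226.9]
tool_rot: [-0.001, 0.087, 0.996, 0.001]
force: [-0.8, 0.8, 0.7]
width: 51.0
finger_force: 0.0
```

Request:
{"op": "move_arm", "data": {"rows": [[[0,0,0,0,0,0],[0,0,0,0,0,0],[0,0,0,0,0,0],[0,0,0,0,0,0],[0,0,0,0,0,0]]], "fingers": 1, "force": 30}}

```text
time_s: 20.38
tcp_pos: [559.3, -214.0, 228.2]
tool_rot: [0.0, 0.086, 0.996, 0.002]
force: [-1.2, 7.1, 9.1]
width: 21.2
finger_force: 29.2
```

```bash
python3 hand.py; python3 -c "
from h import *
print(sense()['moment'])"
```

```text
[ 559.3 -214.   228.2] [-1.2  7.1  9.1] 21.2 [-0.12  0.32  0.48  1.79 -0.17  1.07  1.82]
128 OOOOO--......-######################...-OOO
129 OOOOO-.......-#####################-...-OOO
130 OOOO--.......-OO##################--...-OOO
131 OOOO--.......-OOO################--....-OOO
132 OOOO--.......-OOOO##############--.....-OOO
133 OOOO--......-OOOOOO#############-......-OOO
134 OOOO-.......-OOOOOO#############-......OOOO
135 OOO---......-OOOOO##############----...-OOO
136 OOO------...-OOOO###############--##-..OOOO
137 OOO######---OOOOO###################---OOOO
138 OOO#######--OOOOO####################--OOOO
139 OOOO######-OOOOOO####################--OOOO
140 OOOO##--##-OOOOOO####################--OOOO
141 OOOO##-###OOOOOOO####-###############--OOOO
142 OOOO######OOOOOOO###--###############OOOOOO
143 OOOO######OOOOOOO###-################OOOOOO
144 OOOO######OOOOOOO###--###############OOOOOO
145 OOOO#####OOOOOOO####-################OOOOOO
146 OOOOOOOOOOOOOOOOO####################OOOOOO
147 OOOOOOOOOOOOOOOOO#############OOOOOOOOOOOOO
148 OOOOOOOOOOOOOOOOO#############OOOOOOOOOOOOO
149
[... 1043 characters left out ...]
---------
171 #-----######-------#######-----------------
172 -------####------------###-----------------
173 -------####--------..--##------------------
174 -------####----##--..--#-------------------
175 --------###---###--------------------------
176 --------##----#####----#-------------------
177 ------.----..-##########-------------------
178 ----.-.--....--##########------------------
179 ---..----....--#######################-###-
180 ---------------############################
181 --------------###########-#################
tip 0 [255.  168.9]
tip 12 [255.1 165.6]
tip 18 [255.1 164. ]
tip 25 [255.2 162. ]
handle [254.9 156.5]
handle [254.5 169.9]
[ 1.51326321  0.36393971 -0.08308961]
```

The handle is gripped at 21 mm width, centre about (559.5,-213.6), with q ≈ 1.56. I'll compute the circle steps, including the 16 mm per turn sink.

Request:
{"op": "move_arm", "data": {"rows": [[[0.04,0.05,0.03,0,0,0],[0.21,-0.05,-0.01,0,0,0],[0.21,-0.07,-0.01,0,0,0],[0.2,-0.1,-0.01,0,0,0],[0.18,-0.12,-0.01,0,0,0]]]}}

```text
time_s: 20.85
tcp_pos: [583.9, -222.8, 227.1]
tool_rot: [-0.001, 0.086, 0.996, 0.002]
force: [-4.4, 7.1, 3.6]
width: 21.0
finger_force: 30.9
```

```bash
python3 crank.py
```

```text
q 2.04 r 56.56 z 227.1 t 20.85 Ftan 7.7 Frad 3.1 Fz 3.6
```

Request:
{"op": "move_arm", "data": {"rows": [[[0.17,-0.14,-0.01,0,0,0],[0.15,-0.16,-0.01,0,0,0],[0.13,-0.18,-0.01,0,0,0],[0.11,-0.19,-0.01,0,0,0]]]}}

```text
time_s: 21.18
tcp_pos: [601.5, -242.2, 225.9]
tool_rot: [-0.0, 0.086, 0.996, 0.002]
force: [0.6, 8.6, 1.1]
width: 21.2
finger_force: 30.8
```

```bash
python3 crank.py
```

```text
q 2.504 r 57.44 z 225.9 t 21.1833 Ftan 7.4 Frad 4.4 Fz 1.1
```

Request:
{"op": "move_arm", "data": {"rows": [[[0.09,-0.2,-0.01,0,0,0],[0.07,-0.21,-0.01,0,0,0],[0.04,-0.22,-0.01,0,0,0],[0.01,-0.22,-0.01,0,0,0],[-0.01,-0.22,-0.01,0,0,0]]]}}

```text
time_s: 21.6
tcp_pos: [608.0, -274.5, 224.4]
tool_rot: [0.0, 0.086, 0.996, 0.002]
force: [4.5, 6.4, -0.3]
width: 20.8
finger_force: 30.6
```

```bash
python3 crank.py
```

```text
q 3.083 r 57.94 z 224.4 t 21.6 Ftan 6.9 Frad 3.8 Fz -0.3
```

Request:
{"op": "move_arm", "data": {"rows": [[[-0.04,-0.22,-0.01,0,0,0],[-0.06,-0.21,-0.01,0,0,0],[-0.09,-0.2,-0.01,0,0,0],[-0.12,-0.19,-0.01,0,0,0]]]}}

```text
time_s: 21.93
tcp_pos: [598.7, -299.6, 223.2]
tool_rot: [0.001, 0.086, 0.996, 0.001]
force: [5.9, 4.4, -2.3]
width: 20.9
finger_force: 30.4
```

```bash
python3 crank.py
python3 - <<'E'
import numpy as np
from scipy.optimize import least_squares
E
```

```text
q 3.549 r 57.5 z 223.2 t 21.9333 Ftan 6.9 Frad 2.6 Fz -2.3
```

```bash
sed -i 's/550.4,-268.4/552.8,-268.9/; s/round(a,2),round(b,2)/float(round(a,2)),float(round(b,2))/; s/round(-16/round(float(-16)/' crank.py; python3 crank.py 3.61 .12 20
```

```text
q 3.565 r 55.22 z 223.2 t 21.9333 Ftan 7.0 Frad 2.5 Fz -2.3
[-0.14, -0.17, -0.01, 0, 0, 0], [-0.16, -0.15, -0.01, 0, 0, 0], [-0.18, -0.13, -0.01, 0, 0, 0], [-0.19, -0.11, -0.01, 0, 0, 0], [-0.2, -0.09, -0.01, 0, 0, 0], [-0.21, -0.06, -0.01, 0, 0, 0], [-0.22, -0.03, -0.01, 0, 0, 0], [-0.22, -0.01, -0.01, 0, 0, 0], [-0.22, 0.02, -0.01, 0, 0, 0], [-0.22, 0.04, -0.01, 0, 0, 0], [-0.21, 0.07, -0.01, 0, 0, 0], [-0.2, 0.09, -0.01, 0, 0, 0], [-0.19, 0.12, -0.01, 0, 0, 0], [-0.17, 0.14, -0.01, 0, 0, 0], [-0.15, 0.16, -0.01, 0, 0, 0], [-0.13, 0.18, -0.01, 0, 0, 0], [-0.11, 0.19, -0.01, 0, 0, 0], [-0.09, 0.2, -0.01, 0, 0, 0], [-0.06, 0.21, -0.01, 0, 0, 0], [-0.04, 0.22, -0.01, 0, 0, 0],
```

Request:
{"op": "move_arm", "data": {"rows": [[[-0.14,-0.17,-0.01,0,0,0],[-0.16,-0.15,-0.01,0,0,0],[-0.18,-0.13,-0.01,0,0,0],[-0.19,-0.11,-0.01,0,0,0]]]}}

```text
time_s: 22.27
tcp_pos: [578.5, -317.2, 222.0]
tool_rot: [0.001, 0.086, 0.996, 0.001]
force: [7.5, 0.7, -6.2]
width: 20.9
finger_force: 30.0
```

```bash
python3 crank.py
```

```text
q 4.058 r 54.76 z 222.0 t 22.2667 Ftan 7.0 Frad 2.9 Fz -6.2
```

Request:
{"op": "move_arm", "data": {"rows": [[[-0.2,-0.09,-0.01,0,0,0],[-0.21,-0.06,-0.01,0,0,0],[-0.22,-0.03,-0.01,0,0,0]]]}}

```text
time_s: 22.52
tcp_pos: [559.3, -323.0, 221.0]
tool_rot: [0.001, 0.086, 0.996, 0.001]
force: [7.9, -2.0, -6.3]
width: 21.0
finger_force: 29.9
```

```bash
python3 crank.py
```

```text
q 4.427 r 54.51 z 221.0 t 22.5167 Ftan 7.6 Frad 2.9 Fz -6.3
```

Request:
{"op": "move_arm", "data": {"rows": [[[-0.22,-0.01,-0.02,0,0,0],[-0.22,0.02,-0.02,0,0,0],[-0.22,0.04,-0.01,0,0,0]]]}}

```text
time_s: 22.77
tcp_pos: [539.6, -321.8, 220.0]
tool_rot: [0.001, 0.086, 0.996, 0.0]
force: [6.5, -1.9, -2.1]
width: 20.9
finger_force: 30.4
```

```bash
python3 crank.py
```

```text
q 4.792 r 54.48 z 220.0 t 22.7667 Ftan 6.8 Frad 0.3 Fz -2.1
```

Request:
{"op": "move_arm", "data": {"rows": [[[-0.21,0.07,-0.01,0,0,0],[-0.2,0.09,-0.01,0,0,0]]]}}

```text
time_s: 22.93
tcp_pos: [527.2, -316.9, 219.4]
tool_rot: [0.001, 0.086, 0.996, 0.0]
force: [7.0, -2.1, -2.1]
width: 21.2
finger_force: 30.3
```

```bash
python3 crank.py
```

```text
q 5.037 r 54.41 z 219.4 t 22.9333 Ftan 7.1 Frad -1.4 Fz -2.1
```

Request:
{"op": "move_arm", "data": {"rows": [[[-0.19,0.12,-0.01,0,0,0],[-0.17,0.14,-0.01,0,0,0]]]}}

```text
time_s: 23.1
tcp_pos: [516.3, -309.2, 218.8]
tool_rot: [0.001, 0.086, 0.996, 0.0]
force: [6.9, -3.9, -3.4]
width: 20.8
finger_force: 30.3
```

```bash
python3 crank.py
```

```text
q 5.282 r 54.37 z 218.8 t 23.1 Ftan 7.7 Frad -1.7 Fz -3.4
```

Request:
{"op": "move_arm", "data": {"rows": [[[-0.15,0.16,-0.01,0,0,0],[-0.13,0.18,-0.01,0,0,0]]]}}

```text
time_s: 23.27
tcp_pos: [507.8, -299.3, 218.2]
tool_rot: [0.001, 0.087, 0.996, 0.0]
force: [6.3, -3.6, -2.7]
width: 21.1
finger_force: 30.3
```

```bash
python3 crank.py
```

```text
q 5.525 r 54.34 z 218.2 t 23.2667 Ftan 6.5 Frad -3.2 Fz -2.7
```

Request:
{"op": "move_arm", "data": {"rows": [[[-0.11,0.19,-0.01,0,0,0],[-0.09,0.2,-0.01,0,0,0]]]}}

```text
time_s: 23.43
tcp_pos: [501.7, -287.7, 217.6]
tool_rot: [0.001, 0.087, 0.996, 0.0]
force: [5.8, -5.7, -3.5]
width: 21.2
finger_force: 30.2
```

```bash
python3 crank.py
```

```text
q 5.766 r 54.42 z 217.6 t 23.4333 Ftan 7.3 Frad -3.5 Fz -3.5
```

Request:
{"op": "move_arm", "data": {"rows": [[[-0.06,0.21,-0.01,0,0,0],[-0.04,0.22,-0.01,0,0,0]]]}}

```text
time_s: 23.6
tcp_pos: [498.7, -275.0, 217.0]
tool_rot: [0.001, 0.087, 0.996, 0.0]
force: [5.7, -6.0, -4.4]
width: 21.1
finger_force: 30.2
```

```bash
python3 crank.py 6.09 .12 16
```

```text
q 6.007 r 54.48 z 217.0 t 23.6 Ftan 6.6 Frad -5.0 Fz -4.4
[0.01, 0.22, -0.01, 0, 0, 0], [0.03, 0.22, -0.01, 0, 0, 0], [0.06, 0.21, -0.01, 0, 0, 0], [0.08, 0.2, -0.01, 0, 0, 0], [0.11, 0.19, -0.01, 0, 0, 0], [0.13, 0.18, -0.01, 0, 0, 0], [0.15, 0.16, -0.01, 0, 0, 0], [0.17, 0.14, -0.01, 0, 0, 0], [0.18, 0.12, -0.01, 0, 0, 0], [0.2, 0.1, -0.01, 0, 0, 0], [0.21, 0.07, -0.01, 0, 0, 0], [0.21, 0.05, -0.01, 0, 0, 0], [0.22, 0.02, -0.01, 0, 0, 0], [0.22, -0.0, -0.01, 0, 0, 0], [0.22, -0.03, -0.01, 0, 0, 0], [0.21, -0.06, -0.01, 0, 0, 0],
```

Request:
{"op": "move_arm", "data": {"rows": [[[0.02,0.22,-0.01,0,0,0],[0.04,0.22,-0.01,0,0,0]]]}}

```text
time_s: 23.77
tcp_pos: [499.2, -262.0, 216.2]
tool_rot: [-0.0, 0.087, 0.996, 0.0]
force: [-7.0, -5.8, 4.7]
width: 21.1
finger_force: 31.0
```

```bash
python3 crank.py
```

```text
q 6.247 r 54.09 z 216.2 t 23.7667 Ftan 6.6 Frad 6.2 Fz 4.7
```

Request:
{"op": "move_arm", "data": {"rows": [[[0.06,0.21,-0.01,0,0,0],[0.08,0.2,-0.01,0,0,0]]]}}

```text
time_s: 23.93
tcp_pos: [502.4, -249.5, 215.6]
tool_rot: [-0.001, 0.087, 0.996, 0.001]
force: [-14.8, -2.1, 11.1]
width: 21.0
finger_force: 31.6
```

```bash
python3 crank.py
```

```text
q 0.203 r 54.0 z 215.6 t 23.9333 Ftan 7.3 Frad 13.1 Fz 11.1
```

Request:
{"op": "move_arm", "data": {"rows": [[[0.11,0.19,-0.01,0,0,0],[0.13,0.18,-0.01,0,0,0]]]}}

```text
time_s: 24.1
tcp_pos: [509.0, -237.4, 214.9]
tool_rot: [-0.002, 0.087, 0.996, 0.001]
force: [-19.1, 5.0, 16.1]
width: 21.0
finger_force: 32.1
```

```bash
python3 crank.py
```

```text
q 0.458 r 53.94 z 214.9 t 24.1 Ftan 7.1 Frad 18.4 Fz 16.1
```

Tangential force is still about 7 N, so the foot has not met the bar. The radial force is only a slight centre error along x, and I'll bias the path outward as I go.

Request:
{"op": "move_arm", "data": {"rows": [[[0.13,0.17,-0.01,0,0,0],[0.15,0.15,-0.01,0,0,0]]]}}

```text
time_s: 24.27
tcp_pos: [518.0, -227.2, 214.3]
tool_rot: [-0.002, 0.087, 0.996, 0.002]
force: [-14.2, 6.0, 14.0]
width: 20.8
finger_force: 31.8
```

```bash
C=552.0,-268.9 python3 crank.py
```

```text
q 0.722 r 53.85 z 214.3 t 24.2667 Ftan 7.2 Frad 13.6 Fz 14.0
```

Request:
{"op": "move_arm", "data": {"rows": [[[0.17,0.13,-0.01,0,0,0],[0.19,0.11,-0.01,0,0,0]]]}}

```text
time_s: 24.43
tcp_pos: [529.3, -219.5, 213.6]
tool_rot: [-0.002, 0.087, 0.996, 0.002]
force: [-10.8, 7.1, 10.2]
width: 20.9
finger_force: 31.6
```

```bash
C=552.0,-268.9 python3 crank.py
```

```text
q 0.975 r 54.33 z 213.6 t 24.4333 Ftan 6.8 Frad 11.0 Fz 10.2
```

Request:
{"op": "move_arm", "data": {"rows": [[[0.2,0.08,-0.01,0,0,0],[0.21,0.05,-0.01,0,0,0]]]}}

```text
time_s: 24.6
tcp_pos: [542.1, -215.1, 213.1]
tool_rot: [-0.001, 0.086, 0.996, 0.002]
force: [-9.9, 9.8, 9.1]
width: 21.0
finger_force: 31.5
```

```bash
export C=552.0,-268.9; python3 crank.py 1.32 .12 24
```

```text
q 1.225 r 54.68 z 213.1 t 24.6 Ftan 7.9 Frad 11.4 Fz 9.1
[0.22, 0.01, -0.01, 0, 0, 0], [0.22, -0.02, -0.01, 0, 0, 0], [0.21, -0.05, -0.01, 0, 0, 0], [0.21, -0.07, -0.01, 0, 0, 0], [0.2, -0.1, -0.01, 0, 0, 0], [0.18, -0.12, -0.01, 0, 0, 0], [0.17, -0.14, -0.01, 0, 0, 0], [0.15, -0.16, -0.01, 0, 0, 0], [0.13, -0.18, -0.01, 0, 0, 0], [0.11, -0.19, -0.01, 0, 0, 0], [0.08, -0.2, -0.01, 0, 0, 0], [0.06, -0.21, -0.01, 0, 0, 0], [0.03, -0.22, -0.01, 0, 0, 0], [0.01, -0.22, -0.01, 0, 0, 0], [-0.02, -0.22, -0.01, 0, 0, 0], [-0.04, -0.22, -0.01, 0, 0, 0], [-0.07, -0.21, -0.01, 0, 0, 0], [-0.09, -0.2, -0.01, 0, 0, 0], [-0.12, -0.19, -0.01, 0, 0, 0], [-0.14, -0.17, -0.01, 0, 0, 0], [-0.16, -0.15, -0.01, 0, 0, 0], [-0.18, -0.13, -0.01, 0, 0, 0], [-0.19, -0.11, -0.01, 0, 0, 0], [-0.2, -0.09, -0.01, 0, 0, 0],
```

Request:
{"op": "move_arm", "data": {"rows": [[[0.22,0.03,-0.01,0,0,0],[0.22,-0.01,-0.01,0,0,0]]]}}

```text
time_s: 24.77
tcp_pos: [555.8, -214.0, 212.4]
tool_rot: [-0.001, 0.086, 0.996, 0.002]
force: [-6.1, 12.0, 8.1]
width: 21.0
finger_force: 31.4
```

```bash
C=552.0,-268.9 python3 crank.py
```

```text
q 1.476 r 55.03 z 212.4 t 24.7667 Ftan 6.9 Frad 11.5 Fz 8.1
```

Request:
{"op": "move_arm", "data": {"rows": [[[0.21,-0.05,-0.01,0,0,0],[0.21,-0.07,-0.01,0,0,0]]]}}

```text
time_s: 24.93
tcp_pos: [569.2, -216.4, 211.9]
tool_rot: [-0.001, 0.085, 0.996, 0.003]
force: [-4.3, 18.6, 12.5]
width: 21.0
finger_force: 32.0
```

```bash
C=552.0,-268.9 python3 crank.py
```

```text
q 1.722 r 55.25 z 211.9 t 24.9333 Ftan 9.9 Frad 16.4 Fz 12.5
```

Request:
{"op": "move_arm", "data": {"rows": [[[0.2,-0.1,-0.01,0,0,0],[0.18,-0.12,-0.01,0,0,0]]]}}

```text
time_s: 25.1
tcp_pos: [581.4, -222.0, 211.4]
tool_rot: [-0.0, 0.085, 0.996, 0.003]
force: [1.1, 21.4, 8.8]
width: 21.2
finger_force: 31.9
```

```bash
C=552.0,-268.9 python3 crank.py
```

```text
q 1.966 r 55.36 z 211.4 t 25.1 Ftan 10.4 Frad 18.7 Fz 8.8
```

Request:
{"op": "move_arm", "data": {"rows": [[[0.19,-0.11,-0.01,0,0,0]]]}}

```text
time_s: 25.18
tcp_pos: [587.1, -225.6, 211.1]
tool_rot: [-0.0, 0.085, 0.996, 0.003]
force: [-0.6, 17.1, 7.1]
width: 21.1
finger_force: 31.7
```

```bash
C=552.0,-268.9 python3 crank.py
```

```text
q 2.087 r 55.78 z 211.1 t 25.1833 Ftan 11.3 Frad 12.9 Fz 7.1
```

Request:
{"op": "move_arm", "data": {"rows": [[[0.16,-0.15,-0.01,0,0,0]]]}}

```text
time_s: 25.27
tcp_pos: [592.2, -230.1, 210.8]
tool_rot: [0.0, 0.085, 0.996, 0.003]
force: [1.1, 18.5, 6.1]
width: 21.2
finger_force: 31.5
```

```bash
C=552.0,-268.9 python3 crank.py
```

```text
q 2.209 r 55.83 z 210.8 t 25.2667 Ftan 12.5 Frad 13.6 Fz 6.1
```

Request:
{"op": "move_arm", "data": {"rows": [[[0.14,-0.17,-0.01,0,0,0]]]}}

```text
time_s: 25.35
tcp_pos: [596.6, -235.2, 210.6]
tool_rot: [0.0, 0.085, 0.996, 0.003]
force: [3.3, 18.1, 5.0]
width: 20.8
finger_force: 31.5
```

```bash
C=552.0,-268.9 python3 crank.py
```

```text
q 2.331 r 55.91 z 210.6 t 25.35 Ftan 12.5 Frad 13.5 Fz 5.0
```

Contact shows clearly: Ftan stepped from 6.9 N at q ≈ 1.48 to about 10 N at 1.72 and 12.5 N at 2.2, against a free-running 7.1 N. Onset is at q ≈ 1.55, so a quarter turn more ends at q ≈ 3.1.

Request:
{"op": "move_arm", "data": {"rows": [[[0.13,-0.18,-0.01,0,0,0],[0.09,-0.2,-0.01,0,0,0]]]}}

```text
time_s: 25.52
tcp_pos: [603.6, -247.0, 210.0]
tool_rot: [0.001, 0.085, 0.996, 0.003]
force: [6.3, 16.2, 1.9]
width: 21.1
finger_force: 31.2
```

```bash
C=552.0,-268.9 python3 crank.py
```

```text
q 2.574 r 56.04 z 210.0 t 25.5167 Ftan 12.4 Frad 12.2 Fz 1.9
```

Request:
{"op": "move_arm", "data": {"rows": [[[0.06,-0.21,-0.01,0,0,0],[0.04,-0.22,-0.01,0,0,0]]]}}

```text
time_s: 25.68
tcp_pos: [607.3, -259.8, 209.4]
tool_rot: [0.001, 0.085, 0.996, 0.003]
force: [12.0, 14.5, -0.7]
width: 21.0
finger_force: 31.0
```

```bash
C=552.0,-268.9 python3 crank.py
```

```text
q 2.814 r 55.99 z 209.4 t 25.6833 Ftan 12.4 Frad 14.2 Fz -0.7
```

Request:
{"op": "move_arm", "data": {"rows": [[[0.02,-0.22,-0.01,0,0,0],[0,-0.22,-0.01,0,0,0]]]}}

```text
time_s: 25.85
tcp_pos: [607.9, -273.5, 208.8]
tool_rot: [0.001, 0.085, 0.996, 0.002]
force: [10.1, 11.9, 0.2]
width: 20.8
finger_force: 30.8
```

```bash
C=552.0,-268.9 python3 crank.py
```

```text
q 3.059 r 56.1 z 208.8 t 25.85 Ftan 12.7 Frad 9.1 Fz 0.2
```

Request:
{"op": "move_arm", "data": {"rows": [[[0,0,0,0,0,0],[0,0,0,0,0,0]]]}}

```text
time_s: 26.02
tcp_pos: [607.6, -275.0, 208.8]
tool_rot: [0.002, 0.085, 0.996, 0.002]
force: [13.4, 5.4, -3.5]
width: 20.9
finger_force: 30.4
```

```bash
C=552.0,-268.9 python3 crank.py
```

```text
q 3.086 r 55.9 z 208.8 t 26.0167 Ftan 6.8 Frad 12.8 Fz -3.5
```

Request:
{"op": "move_arm", "data": {"rows": [[[0,0,0,0,0,0],[0,0,0,0,0,0],[0,0,0,0,0,0],[0,0,0,0,0,0],[0,0,0,0,0,0]]], "fingers": -0.2}}

```text
time_s: 26.43
tcp_pos: [604.5, -276.8, 208.0]
tool_rot: [-0.001, 0.087, 0.996, 0.001]
force: [0.2, -0.0, 0.7]
width: 50.9
finger_force: 0.0
```

Request:
{"op": "move_arm", "data": {"rows": [[[0,0,0.3,0,0,0],[0,0,0.6,0,0,0],[0,0,0.8,0,0,0],[0,0,0.8,0,0,0],[0,0,0.8,0,0,0],[0,0,0.5,0,0,0],[0,0,0,0,0,0],[0,0,0,0,0,0]]]}}

```text
time_s: 27.1
tcp_pos: [604.8, -276.8, 323.2]
tool_rot: [0.0, 0.087, 0.996, 0.001]
force: [0.0, 0.3, -1.6]
width: 51.5
finger_force: 0.0
```

Run:
```python
from fit import *
s=sense();print(s['tcp_pos'].round(1),s['force'].round(1),round(s['width'],1),s['time_s'])
im=snapshot("side")["img"];old=cv2.imread("pics/side_rel.png")[:,:,::-1]
h=lambda i:(lambda q:(q[...,1]>90)&(q[...,2]>60))(cv2.cvtColor(np.ascontiguousarray(i),cv2.COLOR_RGB2HSV))
a,b=h(old),h(im)
for v in range(206,230): print(v,''.join('O' if a[v,u] and b[v,u] else 'a' if a[v,u] else 'b' if b[v,u] else '.' for u in range(205,275)))
```

```text
[ 604.8 -276.8  323.2] [ 0.   0.3 -1.6] 51.5 27.1
206 ......................................................................
207 ......................................................................
208 ......................................................................
209 OaOOOOOOOOO...........................................................
210 aOOOOOOOOOOOOOOOOOOOOOOaOOOOaa........................................
211 ......OOOOOOOOOOOOOOOOOOOOOOOOOOOOOOOObbb.............................
212 .......OOOOOOOOOOOOOOOOOOOOOOOOOOOOOObObbb........bbOOOOOOOOO.........
213 ......aOOOOOOOOOOOOOOOOOOOOOOOOObba..................OOaa.OOO.........
214 ......OOOOOOOOOOOOOOOOOOOOOOOOOOOOOOOOa...............................
215 .....aOOOOOOOOOOOOOOOOOOOOOOOOOOOOOOOOOaa.............................
216 .....OOOOOOOOOOOOOOOOOOOOOOOOOOOOOOOOOOaaa.......aaaa.................
217 .....OOOOOOOOOOOOOOOOOOOOOOOOOOOOOOOOOOOaaaaaaaaaaaaOOOOOOOb..........
218 .....OOOOOOOOOOOOOOOOOOOOOOOOOOOOOOOOOOOaaaaaaaaaaaOOOOOOOOOO.........
219 .....aOOOOOOOOOOOOOOOOOOOOOOOOOOOOOOOOOOOaaaaaaaaaaOOOOOOOOOO.........
220 .......O.bOOOOOOOOOOOOOOOOOOOOOOOOOOOOOOOOOaaaaaaOOOOOOOOOOOO.........
221 .................OOOOOOOOOOOOOOOOOOOOOOOOOOOOOOOOOOOOOOOOOOOO.........
222 ........................bbOOOOOOOOOOOOOOOOOOOOOOOOOOOOOOOOOOO.........
223 ...............................OOOOOOOOOOOOOOOOOOOOOOOOOOOOOO.........
224 ......................................aOOOOOOOOOOOOOOOOOOOOOO.........
225 .............................................bOOOOOOOOOOOOOOO.........
226 .....................................................OOOOOOOO.........
227 ........................................................bbOO..........
228 ......................................................................
229 ......................................................................
```

The bar has not moved and the foot is now seated on it. The gripper is clear of everything, so I'm handing in.

```bash
python3 -c "
from cell import *
print(close_job())"
```

```text
the job is handed in; nothing more can be done
None
```

The bar is home in the press, dark ply down. The crank was wound about a quarter turn past the felt contact and let go, and the job is handed in at about 27 s of the 72 s limit; no verdict came back, and the clamping force was judged only by feel at the handle.

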